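Fit the thermometer and set the boiling ring to pilot

TASK

Get the boiling ring ready: swing the probe arm in over the pot to its stop, take the dial thermometer out of the rack and put its stem through the slanted eyelet on the arm until its collar sits on the eyelet. Then push the gas knob in, turn it counter-clockwise to the pilot position while it is pushed in, and let it spring out again; leave the other things where they are.

Things in the scene. Friction and masses are not known exactly. Their poses are not given: they have to be found in the camera images.
- ring_cooker: gas boiling ring, 300 mm wide, 315 deep, fixed, with a fixed open pot (200 mm dia, centre at x=+40 mm, rim 200 mm above the counter). Origin: on the counter under its centre; x points to its back, y to its left, z up. A post at x=-55, y=+135 mm carries the swing arm. The console at the front (-x) slopes at 25 deg and carries the gas knob.
- probe_arm (a joint): swing arm on the vertical post, rad: 0 = in, at its stop, pointing to the cooker's -y with the eyelet over the pot's near edge; grows to 1.6 as it swings out to the cooker's front (-x; clockwise from above). Slightly stiff, stays where left. Bar 8 x 14 mm in section, 235 mm above the counter; hinge axis to eyelet 135 mm.
- swing_tab (a point): upright round tab (12 mm dia) on top of the swing arm, 65 mm from the hinge axis; this point is 10 mm below the top of the tab and 21 mm above the top of the bar. Site z is up.
- eyelet (a point): short steel sleeve at the end of the swing arm. Origin: centre of its upper mouth. z runs along the bore, out of the mouth; with the arm in it leans 30 deg from vertical towards the cooker's front (-x). Length 24 mm, bore 10 mm, flared to about 16 mm at the mouth, outside about 27 mm at the mouth. Its mouth is about 245 mm above the counter.
- thermometer: dial thermometer: steel disc dial (42 mm dia, 16 mm thick) over a round collar (25 mm dia, 8 mm tall), on a stiff steel stem 7 mm dia and 90 mm long with a tapered tip. 90 g. Origin: centre of the collar's underside, where the stem begins; z runs up through the dial, the stem runs along -z; y is normal to the two flat faces of the dial.
- dial (a point): centre of the dial, 28 mm above the thermometer's origin; grip here across the 16 mm thickness (along the thermometer's y).
- stem_tip (a point): tip of the thermometer's stem, 90 mm below its origin.
- rack: grey block 190 x 56 x 100 mm, fixed, with three 11 mm through holes in a row along its x, 60 mm apart, one of them at the middle. Origin: under its centre, on the counter. The thermometer (with its collar on the top), a sharpening steel and a skewer stand in the holes in any order.
- knob_push (a joint): travel of the gas knob when pushed in along its axis, m: 0 = out, 0.006 = fully in; a spring (3 N at rest, 9 N fully in) brings it out again.
- knob_turn (a joint): rotation of the gas knob, rad: 0 = off, 1.57 = pilot stop; grows counter-clockwise seen from the face of the knob. Stays where it is left. Nothing blocks it when it is not pushed, but gas passes only if it is pushed in first and kept in while it turns.
- knob_grip (a point): grip point on the gas knob's axis, 34 mm out from the console face, 6 mm below the top of its grip bar. z points out along the knob's axis (25 deg from vertical, towards the cooker's front), x along the grip bar. Bar 44 mm long, 13 wide, 26 tall, on a round skirt of 54 mm dia whose upper side is 20 mm below this point.
- sharpener: sharpening steel: 25 mm round black handle 68 mm tall on an 85 mm rod; bystander standing in the rack. Origin: underside of the handle
- skewer: skewer with a turned wooden knob handle (26 mm wide, 36 mm tall) on an 85 mm rod; bystander standing in the rack. Origin: underside of the handle
- sauce_bottle: white squeeze bottle, 56 mm dia, 150 mm tall; bystander. Origin: underside
- shaker: steel shaker, 44 mm dia, 75 mm tall; bystander. Origin: underside
- ramekin: white ceramic bowl, 80 mm dia, 40 mm tall; bystander. Origin: underside
- turner: spatula lying flat; bystander. Origin: underside
- steam_pan: open steel pan 140 x 140 x 60 mm; bystander. Origin: underside
- weight_disc: dark steel press weight, 80 mm dia, 20 mm tall; bystander. Origin: underside

How it is judged (in metres and radians):
On the way, in this order (a step that is already met when the one before it is completed fails the run):
1. the probe arm is swung in over the pot, to within 0.08 rad of its stop (value of joint probe_arm below 0.08 rad), for 0.2 s.
2. the thermometer is lifted clear out of the rack (stem tip above the rack's top) (z of stem_tip in the frame of rack above 0.105 m), for 0.1 s.
3. the thermometer's stem is through the eyelet with the collar on its mouth (within 5 mm), and the arm still in (distance between thermometer and eyelet below 0.005 m and angle between the z axis of thermometer and the z axis of eyelet, either way round below 0.17 rad and z of stem_tip in the frame of eyelet below -0.07 m and value of joint probe_arm below 0.08 rad), for 0.3 s.
4. the gas knob is pushed in at least 4 mm before it is turned (still within 0.15 rad of off) (value of joint knob_push above 0.004 m and value of joint knob_turn below 0.15 rad), for 0.1 s.
5. the gas knob is turned at least 1.2 rad counter-clockwise while still pushed in at least 3 mm (value of joint knob_push above 0.003 m and value of joint knob_turn above 1.2 rad), for 0.1 s.
At the end, for the whole second after the job is handed in: The arm is within 0.08 rad of its stop; the released thermometer rests with its stem through the eyelet, collar within 5 mm of the mouth and stem within 0.17 rad of the bore; the gas knob stands at 1.2 rad or more from off and has sprung out to within 1.5 mm (all of step 3 and value of joint knob_turn above 1.2 rad and value of joint knob_push below 0.0015 m and linear speed of thermometer below 0.02 m/s and angular speed of thermometer below 0.3 rad/s); the robot touches nothing.
It fails at once if a bystander (bottle, shaker, bowl, spatula, pan, press weight, or the other two things in the rack) is moved more than 40 mm (distance of any of sharpener, skewer, sauce_bottle, shaker, ramekin, turner, steam_pan, weight_disc from where it was at the start of the episode above 0.04 m).
It also fails if it takes over 72 s, if anything falls off the work surface, if the arm or the gripper's body presses on something with over 40 N, if the wrist force passes 120 N, or if a joint passes its speed limit or range.

ROBOT

A 6-joint arm with a two-finger parallel gripper is mounted at the origin on the work surface. World frame = base frame: x ahead of the robot, y to its left, z up, the work surface at z = 0. Lengths are in m, angles in degrees, forces in N, time in s.
With the tool pointing down it reaches from about 0.25 to 0.725 m from the base axis. Payload 9.7 kg.
Tool frame: the origin (TCP) lies on the centre line of the jaws, within the pads' length; the fingertips stand tip_extent ahead of it and the grasp point (between the pads) lies 3 mm ahead of it (tip_extent is the distance from the TCP to the fingertips, in m); z points along the fingers, y is the line along which they close (so a half turn about z gives the same grasp; the last joint's range is limited). The gripper opens to 85 mm and grips with 20 to 120 N. Pads are 22 mm wide; open, the fingers measure 114 mm over their backs; the gripper's body (76 mm by 85 mm) begins 54 mm behind the grasp point. The pads swing forward as they close: fully open they stand 13 mm farther back than shut.
Start: joints at [75.688, 4.979, 10.078, 95.1, 0, 90], TCP at [0.136, 0.533, 0.215] pointing down, gripper open.
Joint ranges: [-179.16, 179.16], [-48.56, 103.87], [-65.8, 70.77], [-126.05, 130.52], [-82.76, 87.17], [-180, 180]. Speed limits (degrees/s): [127.2, 127.2, 147.25, 180, 180, 180].

INTERFACE

Orientations are given as [roll, pitch, yaw] about the fixed x, y, z axes, in that order (R = Rz(yaw) Ry(pitch) Rx(roll)).
In Python, from workcell import * gives the robot as it stands.
- The arm moves only by the tool servo_tool, never from a script. Its argument "rows" is a list of rows, each an object with "offset": the shift along the tool's x, y, z as a fraction of full scale, a list of three; "yaw": the turn about the tool's z as a fraction of full scale; "claw": the closure, from 0 (fully open) to 1 (shut). A call has 1 to 12 rows; each row is the pose to reach, as a shift and turn from the pose commanded when the call began, along the tool's axes at that moment, turning the shorter way round; what a row does not reach only later rows make up. Full scale, the value 1, is 0.1 m for a shift and pi rad for a turn. A row lasts 1/8 s, in which the tool goes at most 62.5 mm and 10.7 degrees, less where a joint would pass 70% of its speed; a pose out of reach is approached as far as the arm can. A call with a number of a shift or a turn outside -1 to 1 is refused whole. A call with a gripper value outside its range is refused whole. The fingers move at their own pace and stop on an object; "squeeze" is the grip in N (left out, the last holds). Time passes only in rows, so rows that repeat a pose let the fingers close. It gives the time, the measured TCP pose, the force, the opening and the grip force at its end, in the units of the state.
- get_obs(): the state, without advancing time (a new reading comes with each control period).
- camera(name): name is "scene" or "top"; returns (picture, depth): 480x640x3 uint8, red, green, blue; 480x640 float32, m along the optical axis (not along the pixel's ray), 0 where there is no reading.
- camera_info(name): a dict with "fx", "fy", "cx", "cy" (pixels), "cam_to_world" (4x4, takes a point from camera to world coordinates). Camera axes: x right, y up, looking along -z (the intrinsics and any distortion apply to the point x, -y, -z); pixel columns grow to the right and rows downward; lengths in m; the calibration is good to about 2 mm. A picture is of the moment at which its call begins. camera_info takes no time and is no camera call.
- job_done(): hands the job in; it is judged then, once.
The state is a dict: "time": time; "q": joint angles; "qd": joint speeds; "joint_efforts": joint torques, N m; "ee_pos": TCP position; "tcp_rot": TCP orientation; "wrist_force": force on the tool from outside, world axes, zero at the start; "torque": the same for the moment, N m; "opening": finger opening in m; "grasp_force": force on a finger pad.
Only numpy, scipy, OpenCV 4.12 (cv2) and the standard library are available. Lean on these libraries where they do the work, as an engineer would, in place of code of your own. Each camera call takes 0.05 s, during which the arm holds its last target. There are 200 camera calls.

## Working session

There is one attempt and no reset: what is moved stays moved. The work goes in short steps, Python scripts to look and compute and a tool call to move; the robot and the scene stay as the last step left them, time stands still between calls to the robot, and variables do not carry over. Pictures are saved under pics/ and viewed, at most 10 in all, crops included, and the job is handed in when it is done.

Besides the shell and the picture viewer there is one more tool, called after ">>>" by a JSON object that holds its "op" and its "data". servo_tool: Moves the arm, as the interface text tells. Its arguments: {"type":"object","properties":{"rows":{"type":"array"},"squeeze":{"type":"number"}},"required":["rows"]}

```bash
ls; mkdir -p pics; python3 - <<'E'
from workcell import *
import cv2,numpy as np
print(get_obs())
for n in("scene","top"):
    p,d=camera(n);cv2.imwrite(f"pics/{n}0.png",p[:,:,::-1]);np.save(f"pics/{n}0.npy",d);i=camera_info(n);print(n,i)
E
```

```text
pics
{'time': 0.0, 'q': array([ 7.56897283e+01,  5.01114904e+00,  1.00328353e+01,  9.50967213e+01,
       -3.85749352e-04,  9.00002183e+01]), 'qd': array([ 0.00360574,  0.01000212,  0.03957622,  0.02097306, -0.04849122,
       -0.01644139]), 'joint_efforts': array([-4.82177984e-04, -5.20396614e+01,  4.64801967e+01,  1.65039708e-02,
        4.77179674e-05, -4.76145843e-06]), 'ee_pos': array([0.13588798, 0.53270257, 0.21476809]), 'tcp_rot': array([-1.79924965e+02,  3.86034923e-04,  1.65689511e+02]), 'wrist_force': array([-0.3437904 ,  0.12618539, -0.72317097]), 'torque': array([0.00116436, 0.00841909, 0.00384763]), 'grasp_force': 0.0, 'opening': 0.08575142858242181}
scene {'fx': 486.9099264522788, 'fy': 486.9099264522788, 'cx': 315.13941353552025, 'cy': 233.03090596115106, 'cam_to_world': array([[-7.23876959e-01, -4.01724808e-01,  5.60909375e-01,
         1.17484199e+00],
       [ 6.89929084e-01, -4.21591632e-01,  5.88437214e-01,
         6.12608308e-01],
       [ 8.48725760e-05,  8.12943832e-01,  5.82342097e-01,
         8.22155903e-01],
       [ 0.00000000e+00,  0.00000000e+00,  0.00000000e+00,
         1.00000000e+00]])}
top {'fx': 438.76328734886044, 'fy': 438.76328734886044, 'cx': 322.4231528926908, 'cy': 233.36055091452675, 'cam_to_world': array([[ 0.09252353,  0.97550567, -0.19956976,  0.32949022],
       [-0.99570317,  0.09141425, -0.01478603, -0.06820209],
       [ 0.00381966,  0.2000803 ,  0.97977206,  1.22880791],
       [ 0.        ,  0.        ,  0.        ,  1.        ]])}
```

View pics/scene0.png

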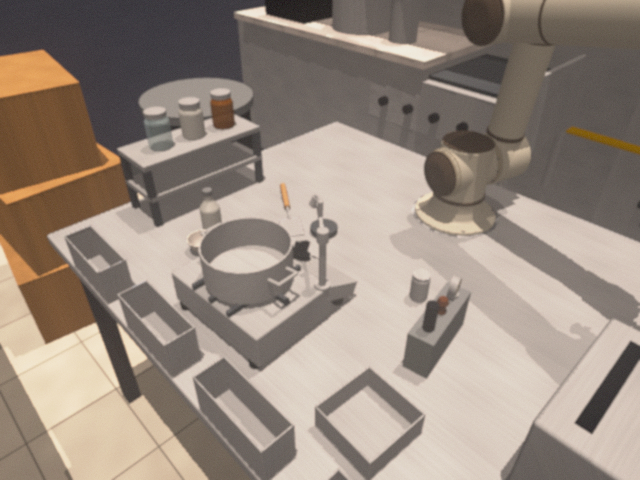

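View pics/top0.png

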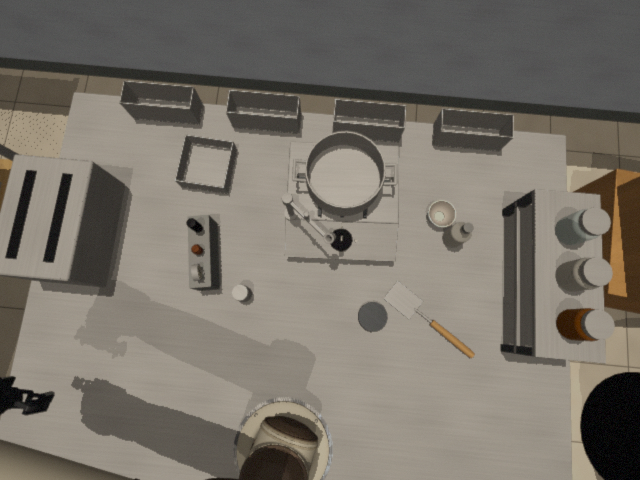

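Scene: pot at (247,260), post (322,285), eyelet ring (323,228), black knob (302,250), rack (438,330). The top view matches, with the thermometer probably at the near end of the rack (197,272). Next I'll enlarge these areas.

```bash
cat > h.py <<'E'
from workcell import *
import cv2,numpy as np
from scipy.spatial.transform import Rotation as R
def pw(n,u,v,d,info=None):
    i=info or camera_info(n);T=i["cam_to_world"]
    return (T@[(u-i["cx"])/i["fx"]*d,-(v-i["cy"])/i["fy"]*d,-d,1])[:3]
def ray(n,u,v):
    c=camera_info(n)["cam_to_world"][:3,3];r=pw(n,u,v,1.)-c;return c,r/np.linalg.norm(r)
def tri(a,b):
    (c1,r1),(c2,r2)=ray("scene",*a),ray("top",*b)
    A=np.stack([r1,-r2],1);s=np.linalg.lstsq(A,c2-c1,rcond=None)[0]
    p,q=c1+s[0]*r1,c2+s[1]*r2
    return (p+q)/2,np.linalg.norm(p-q)
def onz(n,u,v,z):
    c,r=ray(n,u,v);return c+r*(z-c[2])/r[2]
def cloud(n,d):
    i=camera_info(n);v,u=np.mgrid[:480,:640];T=i["cam_to_world"]
    P=np.stack([(u-i["cx"])/i["fx"]*d,-(v-i["cy"])/i["fy"]*d,-d],-1)
    return P@T[:3,:3].T+T[:3,3]
def crop(img,x,y,w,h,s):return cv2.resize(img[y:y+h,x:x+w],None,fx=s,fy=s,interpolation=cv2.INTER_CUBIC)
E
python3 - <<'E'
from h import *
s=cv2.imread("pics/scene0.png");t=cv2.imread("pics/top0.png")
a=np.hstack([crop(s,270,180,100,100,4),crop(t,270,170,100,100,4)])
cv2.imwrite("pics/c1.png",a)
b=np.hstack([crop(s,390,250,100,130,4),crop(t,170,200,100,130,4)])
cv2.imwrite("pics/c2.png",b)
for n in("scene","top"):
    C=cloud(n,np.load(f"pics/{n}0.npy"));np.save(f"pics/{n}C.npy",C)
C=np.load("pics/topC.npy")
for u,v in [(290,199),(340,239),(320,225),(305,212),(345,240),(197,272),(197,250),(195,226),(195,212),(300,250),(385,250)]:print(u,v,C[v,u].round(3))
E
```

```text
290 199 [0.603 0.029 0.248]
340 239 [ 0.546 -0.098  0.114]
320 225 [ 0.584 -0.042  0.086]
305 212 [ 0.568 -0.011  0.277]
345 240 [ 0.55  -0.112  0.086]
197 272 [0.424 0.247 0.148]
197 250 [0.48  0.258 0.139]
195 226 [0.537 0.267 0.157]
195 212 [0.608 0.322 0.001]
300 250 [0.516 0.005 0.059]
385 250 [ 0.537 -0.222  0.066]
```

View pics/c1.png

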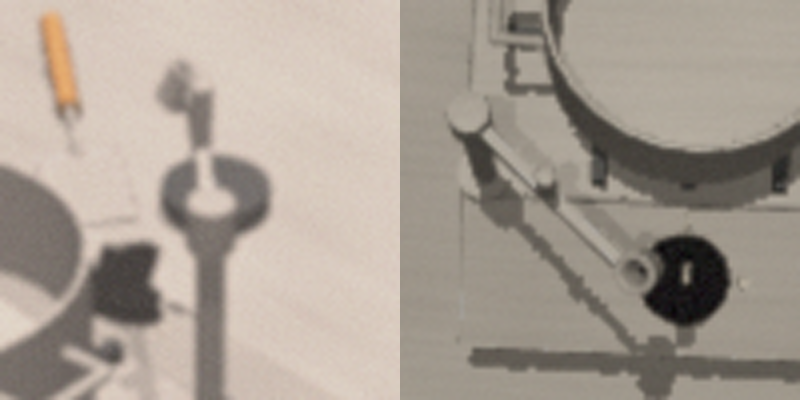

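View pics/c2.png

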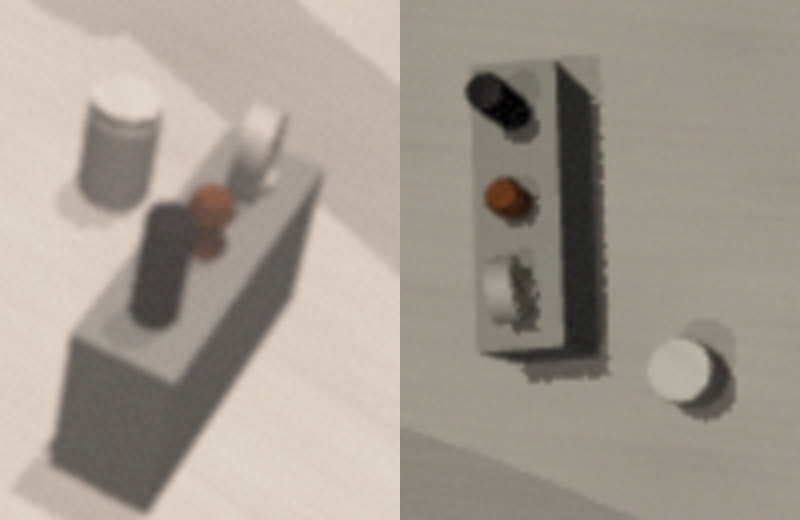

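Crops: in the top view the hub is at (287.5,198.7), the tab at (306,215), the eyelet at (329,237.5) and the knob at (341,239). In the rack, the thermometer is at the robot end (about (196,272)), the skewer in the middle and the sharpener at the far end.

```bash
python3 - <<'E'
import workcell; print([n for n in dir(workcell) if not n.startswith('_')])
from h import *
from scipy.optimize import least_squares
T=np.load("pics/topC.npy");S=np.load("pics/sceneC.npy")
tv=T[100:300,150:420].reshape(-1,3)
m=(abs(tv[:,2]-.2)<.006)&(tv[:,1]<0)&(tv[:,0]>.55)&(tv[:,1]>-.3)
P=tv[m]
f=least_squares(lambda p:np.hypot(P[:,0]-p[0],P[:,1]-p[1])-p[2],[.68,-.1,.1],loss='soft_l1',f_scale=.002)
print("pot",f.x,m.sum())
for nm,C in(("top",T),("scene",S)):
  c=C.reshape(-1,3)
  r=c[(abs(c[:,2]-.1)<.004)&(abs(c[:,0]-.48)<.12)&(abs(c[:,1]-.25)<.06)]
  print(nm,"racktop",len(r),cv2.minAreaRect((r[:,:2]*1000).astype(np.float32)),r[:,2].mean())
  h=c[(c[:,2]>.236)&(c[:,2]<.262)&(abs(c[:,0]-.56)<.12)&(c[:,1]<.06)&(c[:,1]>-.15)]
  print("arm pts",len(h),h.mean(0),cv2.minAreaRect((h[:,:2]*1000).astype(np.float32)))
  t=c[(c[:,2]>.264)&(c[:,2]<.29)&(abs(c[:,0]-.56)<.12)&(c[:,1]<.06)&(c[:,1]>-.15)]
  print("tab",len(t),t.mean(0) if len(t) else 0,t.max(0) if len(t) else 0)
  d=c[(c[:,2]>.112)&(c[:,2]<.17)&(abs(c[:,0]-.425)<.035)&(abs(c[:,1]-.25)<.04)]
  print("dial",len(d),d.mean(0),d.min(0),d.max(0),cv2.minAreaRect((d[:,:2]*1000).astype(np.float32)))
  for i in(0,1,2):
    pass
  k=c[(c[:,2]>.095)&(c[:,2]<.135)&(abs(c[:,0]-.545)<.04)&(abs(c[:,1]+.1)<.04)]
  print("knob",len(k),k.mean(0),k.min(0),k.max(0),cv2.minAreaRect((k[:,:2]*1000).astype(np.float32)))
print("tri hub",tri((270+215/4,180+195/4),(287.5,198.7)))
print("tri tab?",tri((270+205/4,180+160/4),(306.3,214.5)))
print("tri eye",tri((270+178/4,180+85/4),(329.3,237.5)))
for z in(.235,.245,.25):print(z,onz("top",287.5,198.7,z),onz("top",329.3,237.5,z))
print(onz("top",306.3,214.5,.275),onz("top",341.2,239.5,.08))
E
```

```text
['PlanningError', 'camera', 'camera_info', 'get_obs', 'job_done', 'tip_extent']
pot [ 0.70649864 -0.0928275   0.0973731 ] 427
top racktop 1071 ((484.098876953125, 265.2977600097656), (190.5733184814453, 57.334129333496094), 9.90321159362793) 0.09945386106966664
arm pts 341 [ 0.56449615 -0.01255597  0.24409756] ((563.9014892578125, -15.399833679199219), (158.6710662841797, 25.359827041625977), 51.382999420166016)
tab 27 [ 0.56269694 -0.01349441  0.27637973] [ 0.56846717 -0.00856056  0.28163981]
dial 158 [0.42405634 0.25199378 0.13875751] [0.40485759 0.24170519 0.11306891] [0.44545913 0.26550827 0.1521214 ] ((424.6004943847656, 254.09603881835938), (39.49834442138672, 16.97066879272461), 14.438224792480469)
knob 116 [ 0.54462788 -0.10147236  0.10786094] [ 0.51614475 -0.11880067  0.09521153] [ 0.57173513 -0.0866258   0.12205667] ((545.625244140625, -106.63721466064453), (54.941322326660156, 30.324913024902344), 14.080538749694824)
scene racktop 1171 ((483.8145446777344, 266.23944091796875), (194.8888397216797, 57.15935134887695), 10.2042236328125) 0.1000882457981597
arm pts 288 [0.57781
[... 529 characters left out ...]
66  0.12133104] ((546.940185546875, -98.43582153320312), (54.078067779541016, 25.64767837524414), 19.45478630065918)
tri hub (array([0.6018746 , 0.03536252, 0.25060168]), np.float64(0.0022725683423206566))
tri tab? (array([ 0.57003832, -0.00867174,  0.23627251]), np.float64(0.008116195037081218))
tri eye (array([ 0.52430552, -0.07061018,  0.23520941]), np.float64(0.001906808714561782))
0.235 [0.6070048  0.03615959 0.235     ] [ 0.52369246 -0.06990533  0.235     ]
0.245 [0.60421236 0.03510947 0.245     ] [ 0.52173834 -0.06988819  0.245     ]
0.25 [0.60281614 0.03458441 0.25      ] [ 0.52076128 -0.06987962  0.25      ]
[ 0.56330201 -0.01389427  0.275     ] [ 0.55153128 -0.10223589  0.08      ]
```

```bash
python3 -c "
from workcell import *
print(tip_extent)"
```

```text
0.022
```

>>> {"op": "servo_tool", "data": {"rows": [{"offset":[0,0,-0.5],"yaw":0.06,"claw":1},{"offset":[-0.3,-0.3,-1],"yaw":0.12,"claw":1},{"offset":[-0.7,-0.6,-1],"yaw":0.18,"claw":1},{"offset":[-1,-0.8,-1],"yaw":0.24,"claw":1},{"offset":[-1,-0.8,-1],"yaw":0.3,"claw":1},{"offset":[-1,-0.8,-1],"yaw":0.36,"claw":1},{"offset":[-1,-0.8,-1],"yaw":0.42,"claw":1},{"offset":[-1,-0.8,-1],"yaw":0.48,"claw":1},{"offset":[-1,-0.8,-1],"yaw":0.54,"claw":1},{"offset":[-1,-0.8,-1],"yaw":0.6,"claw":1},{"offset":[-1,-0.8,-1],"yaw":0.6,"claw":1}]}}

```text
time: 1.48
ee_pos: [0.237, 0.4166, 0.3152]
tcp_rot: [-178.8, 0.1, 59.7]
wrist_force: [-0.9, -0.2, -0.4]
opening: -0.0001
grasp_force: 0.0
```

>>> {"op": "servo_tool", "data": {"rows": [{"offset":[-0.1,0.3,0],"yaw":0.06,"claw":1},{"offset":[-0.2,0.6,0],"yaw":0.12,"claw":1},{"offset":[-0.3,1,0],"yaw":0.18,"claw":1},{"offset":[-0.3,1,0],"yaw":0.24,"claw":1},{"offset":[-0.3,1,0],"yaw":0.298,"claw":1},{"offset":[-0.3,1,0],"yaw":0.298,"claw":1}]}}

```text
time: 2.22
ee_pos: [0.3667, 0.2218, 0.3136]
tcp_rot: [-171.2, 1.9, 25.1]
wrist_force: [-0.5, 0.2, 0.3]
opening: -0.0001
grasp_force: 0.0
```

>>> {"op": "servo_tool", "data": {"rows": [{"offset":[0,0,0],"yaw":0,"claw":1},{"offset":[0,0,0],"yaw":0,"claw":1}]}}

```text
time: 2.48
ee_pos: [0.3664, 0.2228, 0.3138]
tcp_rot: [-171.3, 1.9, 25.2]
wrist_force: [0.6, 0.2, 0.2]
opening: -0.0001
grasp_force: 0.0
```

```bash
python3 -c "
from workcell import *
o=get_obs();print(o['time'],o['q'],o['ee_pos'],o['tcp_rot'])"
```

```text
2.475 [ 25.19646039  -6.51138736   9.49732239 107.9164439    8.7289293
 179.95972412] [0.36638097 0.22282763 0.3137954 ] [-171.26974684    1.90162142   25.23629171]
```

>>> {"op": "servo_tool", "data": {"rows": [{"offset":[0,0,0],"yaw":-0.05,"claw":1},{"offset":[0,0,0],"yaw":-0.1,"claw":1},{"offset":[0,0,0],"yaw":-0.15,"claw":1},{"offset":[0,0,0],"yaw":-0.2,"claw":1},{"offset":[0,0,0],"yaw":-0.25,"claw":1},{"offset":[0,0,0],"yaw":-0.3,"claw":1},{"offset":[0,0,0],"yaw":-0.35,"claw":1},{"offset":[0,0,0],"yaw":-0.4,"claw":1},{"offset":[0,0,0],"yaw":-0.45,"claw":1},{"offset":[0,0,0],"yaw":-0.45,"claw":1}]}}

```text
time: 3.72
ee_pos: [0.3662, 0.2233, 0.3137]
tcp_rot: [-176.7, -8.3, 105.9]
wrist_force: [0.6, -0.4, 0.5]
opening: -0.0001
grasp_force: 0.0
```

```bash
python3 -c "
from workcell import *
o=get_obs();print(o['time'],o['q'],o['ee_pos'],o['tcp_rot'])"
```

```text
3.725 [ 25.26309855  -6.49361565   9.50710206 107.91735189   8.72678405
  99.01197056] [0.36620376 0.22328008 0.31374257] [-176.71011936   -8.30990327  105.86581062]
```

The last joint hit its range because its sign is opposite to what I assumed, and that left an 8.7° tilt. Hitting the opposite limit should undo the tilt.

>>> {"op": "servo_tool", "data": {"rows": [{"offset":[0,0,0],"yaw":-0.059,"claw":1},{"offset":[0,0,0],"yaw":-0.118,"claw":1},{"offset":[0,0,0],"yaw":-0.177,"claw":1},{"offset":[0,0,0],"yaw":-0.236,"claw":1},{"offset":[0,0,0],"yaw":-0.295,"claw":1},{"offset":[0,0,0],"yaw":-0.354,"claw":1},{"offset":[0,0,0],"yaw":-0.413,"claw":1},{"offset":[0,0,0],"yaw":-0.472,"claw":1},{"offset":[0,0,0],"yaw":-0.531,"claw":1},{"offset":[0,0,0],"yaw":-0.59,"claw":1},{"offset":[0,0,0],"yaw":-0.649,"claw":1},{"offset":[0,0,0],"yaw":-0.7,"claw":1}]}}

```text
time: 5.22
ee_pos: [0.3663, 0.223, 0.3138]
tcp_rot: [171.4, 2.3, -128.0]
wrist_force: [0.4, 0.0, -0.7]
opening: -0.0002
grasp_force: 0.0
```

>>> {"op": "servo_tool", "data": {"rows": [{"offset":[0,0,0],"yaw":-0.059,"claw":1},{"offset":[0,0,0],"yaw":-0.118,"claw":1},{"offset":[0,0,0],"yaw":-0.177,"claw":1},{"offset":[0,0,0],"yaw":-0.236,"claw":1},{"offset":[0,0,0],"yaw":-0.295,"claw":1},{"offset":[0,0,0],"yaw":-0.354,"claw":1},{"offset":[0,0,0],"yaw":-0.413,"claw":1},{"offset":[0,0,0],"yaw":-0.472,"claw":1},{"offset":[0,0,0],"yaw":-0.531,"claw":1},{"offset":[0,0,0],"yaw":-0.59,"claw":1},{"offset":[0,0,0],"yaw":-0.649,"claw":1},{"offset":[0,0,0],"yaw":-0.7,"claw":1}]}}

```text
time: 6.72
ee_pos: [0.3663, 0.223, 0.3138]
tcp_rot: [-173.1, 5.6, -1.5]
wrist_force: [0.7, 0.2, -0.7]
opening: -0.0002
grasp_force: 0.0
```

>>> {"op": "servo_tool", "data": {"rows": [{"offset":[0,0,0],"yaw":-0.059,"claw":1},{"offset":[0,0,0],"yaw":-0.118,"claw":1},{"offset":[0,0,0],"yaw":-0.177,"claw":1},{"offset":[0,0,0],"yaw":-0.2,"claw":1},{"offset":[0,0,0],"yaw":-0.2,"claw":1}]}}

```text
time: 7.35
ee_pos: [0.3457, 0.2568, 0.3138]
tcp_rot: [-172.8, 0.6, 31.3]
wrist_force: [0.1, 0.1, 0.1]
opening: 0.0001
grasp_force: 0.0
```

```bash
python3 -c "
from workcell import *
o=get_obs();print(o['time'],o['q'],o['ee_pos'],o['tcp_rot'])"
```

```text
7.35 [  31.57589805   -7.4968764     8.77195126  106.80264281    7.21863944
 -179.74771634] [0.345674   0.25682547 0.3138058 ] [-172.78376173    0.56551091   31.32560184]
```

>>> {"op": "servo_tool", "data": {"rows": [{"offset":[0,0,0],"yaw":-0.06,"claw":1},{"offset":[0,0,0],"yaw":-0.12,"claw":1},{"offset":[0,0,0],"yaw":-0.18,"claw":1},{"offset":[0,0,0],"yaw":-0.24,"claw":1},{"offset":[0,0,0],"yaw":-0.24,"claw":1}]}}

```text
time: 7.98
ee_pos: [0.2188, 0.3434, 0.3135]
tcp_rot: [179.1, -3.2, 57.9]
wrist_force: [-0.4, 0.3, 0.1]
opening: -0.0002
grasp_force: 0.0
```

```bash
python3 -c "
from workcell import *
o=get_obs();print(o['time'],o['q'],o['ee_pos'],o['tcp_rot'])"
```

```text
7.975 [  58.1483275   -14.00248208    3.47538216  104.27810118   -0.88415006
 -179.79260325] [0.21883087 0.34343292 0.31349488] [179.12744878  -3.20294235  57.94063099]
```

>>> {"op": "servo_tool", "data": {"rows": [{"offset":[-0.03,0.2,0],"yaw":0.059,"claw":1},{"offset":[-0.06,0.4,0],"yaw":0.118,"claw":1},{"offset":[-0.1,0.6,0],"yaw":0.177,"claw":1},{"offset":[-0.15,0.8,0],"yaw":0.236,"claw":1},{"offset":[-0.17,1,0],"yaw":0.295,"claw":1},{"offset":[-0.17,1,0],"yaw":0.354,"claw":1},{"offset":[-0.17,1,0],"yaw":0.413,"claw":1},{"offset":[-0.17,1,0],"yaw":0.472,"claw":1},{"offset":[-0.17,1,0],"yaw":0.531,"claw":1},{"offset":[-0.17,1,0],"yaw":0.59,"claw":1},{"offset":[-0.17,1,0],"yaw":0.65,"claw":1},{"offset":[-0.17,1,0],"yaw":0.65,"claw":1}]}}

```text
time: 9.48
ee_pos: [0.2954, 0.2755, 0.3141]
tcp_rot: [-176.8, 0.7, -59.1]
wrist_force: [-0.2, 0.2, 0.0]
opening: -0.0002
grasp_force: 0.0
```

>>> {"op": "servo_tool", "data": {"rows": [{"offset":[0.2,0,0],"yaw":0.059,"claw":1},{"offset":[0.4,-0.1,0],"yaw":0.118,"claw":1},{"offset":[0.6,-0.2,0],"yaw":0.177,"claw":1},{"offset":[0.8,-0.3,0],"yaw":0.236,"claw":1},{"offset":[1,-0.3,0],"yaw":0.295,"claw":1},{"offset":[1,-0.3,0],"yaw":0.354,"claw":1},{"offset":[1,-0.3,0],"yaw":0.413,"claw":1},{"offset":[1,-0.3,0],"yaw":0.472,"claw":1},{"offset":[1,-0.3,0],"yaw":0.531,"claw":1},{"offset":[1,-0.3,0],"yaw":0.59,"claw":1},{"offset":[1,-0.3,0],"yaw":0.65,"claw":1},{"offset":[1,-0.3,0],"yaw":0.65,"claw":1}]}}

```text
time: 10.98
ee_pos: [0.3724, 0.2052, 0.3146]
tcp_rot: [177.9, 2.6, -175.9]
wrist_force: [-0.2, 0.4, 0.5]
opening: -0.0003
grasp_force: 0.0
```

```bash
cat >> h.py <<'E'
def st():
    o=get_obs();Rm=R.from_euler('xyz',o['tcp_rot'],degrees=True).as_matrix()
    print(round(o['time'],2),'q',o['q'].round(1),'p',o['ee_pos'].round(4),'rot',o['tcp_rot'].round(1),'zt',Rm[:,2].round(3),'F',o['wrist_force'].round(1),'op',round(o['opening'],4),'g',round(float(o['grasp_force']),1))
    return np.array(o['ee_pos']),Rm
def off(target,yaw=None):
    """TCP world target -> tool offsets (full scale units), tool yaw fraction to world yaw"""
    p,Rm=st();print('off',(Rm.T@(np.array(target)-p)/.1).round(3))
    if yaw is not None:
        a=np.degrees(np.arctan2(Rm[1,0],Rm[0,0]));print('yawfrac',round(-((yaw-a+180)%360-180)/180,4))
E
python3 -c "
from h import *
off([.53,-.008,.315],184)"
```

```text
10.97 q [ 28.2 -11.6   5.5 104.    0.8  24.1] p [0.3724 0.2052 0.3146] rot [ 177.9    2.6 -175.9] zt [ 0.042  0.039 -0.998] F [-0.2  0.4  0.5] op -0.0003 g 0.0
off [-1.418 -2.24  -0.022]
yawfrac 0.0006
```

>>> {"op": "servo_tool", "data": {"rows": [{"offset":[-0.25,-0.5,0],"yaw":0,"claw":1},{"offset":[-0.5,-1,0],"yaw":0,"claw":1},{"offset":[-0.5,-1,0],"yaw":0,"claw":1}]}}

```text
time: 11.35
ee_pos: [0.4304, 0.1062, 0.3126]
tcp_rot: [178.0, 2.5, -176.0]
wrist_force: [-0.0, 0.6, 0.5]
opening: 0.0
grasp_force: 0.0
```

>>> {"op": "servo_tool", "data": {"rows": [{"offset":[-0.35,-0.5,0],"yaw":0,"claw":1},{"offset":[-0.7,-1,0],"yaw":0,"claw":1},{"offset":[-0.9,-1,0],"yaw":0,"claw":1},{"offset":[-0.9,-1,0],"yaw":0,"claw":1}]}}

```text
time: 11.85
ee_pos: [0.5264, 0.0156, 0.3127]
tcp_rot: [177.9, 2.5, -175.9]
wrist_force: [-0.5, 0.2, 0.2]
opening: 0.0
grasp_force: 0.0
```

```bash
python3 -c "
from h import *
off([.535,-.010,.276],184)"
```

```text
11.85 q [  0.4   2.7  18.6 103.6   2.3  -3.7] p [0.5264 0.0156 0.3127] rot [ 177.9    2.5 -175.9] zt [ 0.041  0.04  -0.998] F [-0.5  0.2  0.2] op 0.0 g 0.0
off [-0.052 -0.275  0.359]
yawfrac 0.0006
```

>>> {"op": "servo_tool", "data": {"rows": [{"offset":[-0.05,-0.27,0],"yaw":0,"claw":1},{"offset":[-0.05,-0.27,0.2],"yaw":0,"claw":1},{"offset":[-0.05,-0.27,0.36],"yaw":0,"claw":1},{"offset":[-0.05,-0.27,0.36],"yaw":0,"claw":1}]}}

```text
time: 12.35
ee_pos: [0.533, -0.0087, 0.2764]
tcp_rot: [177.9, 2.5, -175.9]
wrist_force: [-0.4, -0.3, -0.5]
opening: 0.0001
grasp_force: 0.0
```

>>> {"op": "servo_tool", "data": {"rows": [{"offset":[-0.05,-0.01,0],"yaw":0,"claw":1},{"offset":[-0.1,-0.03,0],"yaw":0,"claw":1},{"offset":[-0.15,-0.06,0],"yaw":0,"claw":1},{"offset":[-0.2,-0.08,0],"yaw":0,"claw":1},{"offset":[-0.25,-0.1,0],"yaw":0,"claw":1},{"offset":[-0.3,-0.13,0],"yaw":0,"claw":1},{"offset":[-0.35,-0.16,0],"yaw":0,"claw":1},{"offset":[-0.4,-0.19,0],"yaw":0,"claw":1},{"offset":[-0.43,-0.2,0],"yaw":0,"claw":1},{"offset":[-0.46,-0.21,0],"yaw":0,"claw":1}]}}

```text
time: 13.6
ee_pos: [0.5817, -0.0276, 0.2782]
tcp_rot: [177.9, 2.6, -176.1]
wrist_force: [-0.0, 0.2, 0.0]
opening: 0.0
grasp_force: 0.0
```

```bash
python3 -c "
from h import *
st();t,d=camera('top');cv2.imwrite('pics/t1.png',crop(t[:,:,::-1],260,170,120,100,5))"
```

```text
13.6 q [ -4.    9.   21.6 100.3   2.4  -7.9] p [ 0.5817 -0.0276  0.2782] rot [ 177.9    2.6 -176.1] zt [ 0.042  0.04  -0.998] F [-0.   0.2  0. ] op 0.0 g 0.0
```

View pics/t1.png

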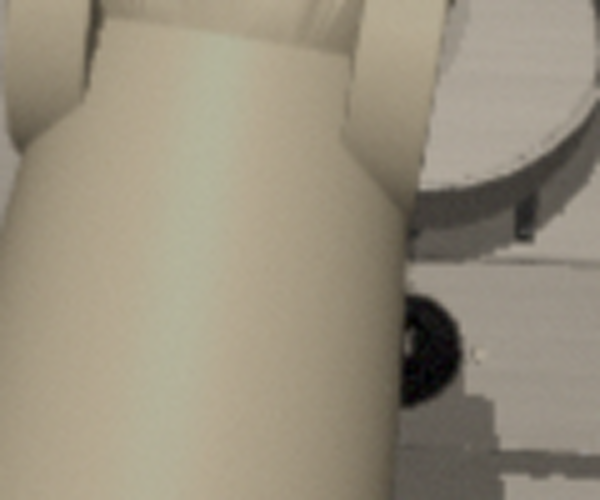

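The robot blocks the top view here, so I'll use the scene view.

```bash
python3 -c "
from h import *
t,d=camera('scene');cv2.imwrite('pics/s1.png',crop(t[:,:,::-1],240,160,140,110,5))
c=cloud('scene',d).reshape(-1,3)
h=c[(c[:,2]>.228)&(c[:,2]<.25)&(abs(c[:,0]-.58)<.12)&(c[:,1]<.06)&(c[:,1]>-.15)]
print(len(h));H,_,e=np.histogram2d(h[:,0],h[:,1],bins=[np.arange(.46,.72,.01),np.arange(-.15,.07,.01)])
print(e.round(2));
for i,r in enumerate(H.astype(int)):print(round(.46+.01*i,2),*r)
"
```

```text
300
[-0.15 -0.14 -0.13 -0.12 -0.11 -0.1  -0.09 -0.08 -0.07 -0.06 -0.05 -0.04
 -0.03 -0.02 -0.01  0.    0.01  0.02  0.03  0.04  0.05  0.06]
0.46 0 0 0 0 0 0 0 0 0 0 0 0 0 0 0 0 0 0 0 0 0
0.47 0 0 0 0 0 0 0 0 0 0 0 0 0 0 0 0 0 0 0 0 0
0.48 0 0 0 0 0 0 0 0 0 0 0 0 0 0 0 0 0 0 0 0 0
0.49 0 0 0 0 0 0 0 0 0 0 0 0 0 0 0 0 0 0 0 0 0
0.5 0 0 0 0 0 0 0 1 0 0 0 0 0 0 0 0 0 0 0 0 0
0.51 0 0 0 0 0 0 0 12 11 2 0 0 0 0 0 0 0 0 0 0 0
0.52 0 0 0 0 0 0 0 6 4 2 0 0 0 0 0 0 0 0 0 0 0
0.53 0 0 0 0 0 0 1 17 33 6 1 0 0 0 0 0 0 0 0 0 0
0.54 0 0 0 0 0 0 0 0 0 0 7 0 0 0 0 0 0 0 0 0 0
0.55 0 0 0 0 0 0 0 0 0 0 0 0 0 0 0 0 0 0 0 0 0
0.56 0 0 0 0 0 0 0 0 0 0 0 0 0 6 14 0 0 0 0 0 0
0.57 0 0 0 0 0 0 0 0 0 0 0 0 0 2 9 7 0 0 0 0 0
0.58 0 0 0 0 0 0 0 0 0 0 0 0 0 0 0 9 11 0 0 0 0
0.59 0 0 0 0 0 0 0 0 0 0 0 0 0 0 0 0 3 1 5 3 0
0.6 0 0 0 0 0 0 0 0 0 0 0 0 0 0 0 0 0 4 5 22 14
0.61 0 0 0 0 0 0 0 0 0 0 0 0 0 0 0 0 0 2 25 50 3
0.62 0 0 0 0 0 0 0 0 0 0 0 0 0 0 0 0 0 0 1 1 0
0.63 0 0 0 0 0 0 0 0 0 0 0 0 0 0 0 0 0 0 0 0 0
0.64 0 0 0 0 0 0 0 0 0 0 0 0 0 0 0 0 0 0 0 0 0
0.65 0 0 0 0 0 0 0 0 0 0 0 0 0 0 0 0 0 0 0 0 0
0.66 0 0 0 0 0 0 0 0 0 0 0 0 0 0 0 0 0 0 0 0 0
0.67 0 0 0 0 0 0 0 0 0 0 0 0 0 0 0 0 0 0 0 0 0
0.68 0 0 0 0 0 0 0 0 0 0 0 0 0 0 0 0 0 0 0 0 0
0.69 0 0 0 0 0 0 0 0 0 0 0 0 0 0 0 0 0 0 0 0 0
0.7 0 0 0 0 0 0 0 0 0 0 0 0 0 0 0 0 0 0 0 0 0
```

View pics/s1.png

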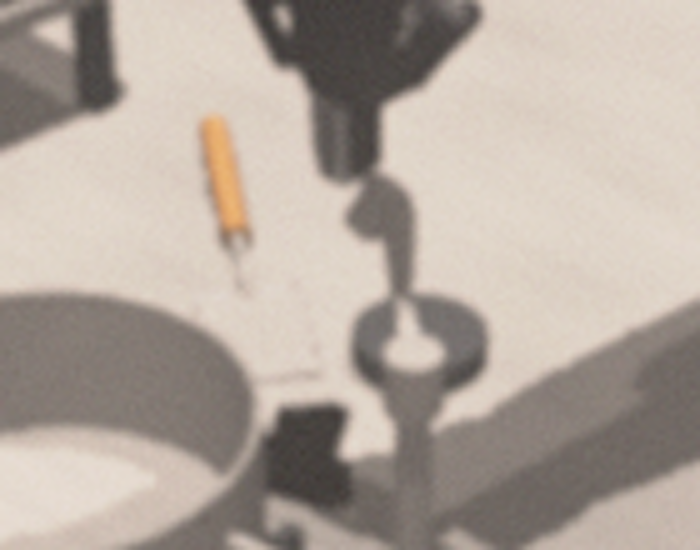

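```bash
python3 -c "
from h import *
def proj(n,p):
    i=camera_info(n);q=np.linalg.inv(i['cam_to_world'])@np.append(p,1);return i['cx']+i['fx']*q[0]/-q[2],i['cy']-i['fy']*q[1]/-q[2]
f=lambda p:[((u-240)*5,(v-160)*5) for u,v in [proj('scene',p)]]
p,Rm=st();print('tip',f(p+Rm[:,2]*.022),'tab',f([.565,-.012,.273]),'hub',f([.6025,.035,.25]),'eye',f([.522,-.07,.245]))
for n in(.24,.256,.27,.28,.29): print(n,onz('scene',309,196,n))
t,d=camera('scene');c=cloud('scene',d)
for u,v in [(305,185),(312,185),(309,193),(320,222),(321,226),(322,232),(330,222),(313,226)]:print(u,v,c[v,u].round(3))
"
```

```text
13.7 q [ -4.    9.1  21.6 100.3   2.4  -7.9] p [ 0.5817 -0.0276  0.2781] rot [ 177.9    2.6 -176.1] zt [ 0.042  0.04  -0.998] F [-0.3  0.1  0.4] op -0.0002 g 0.0
tip [(np.float64(346.46072827221644), np.float64(254.19312572031103))] tab [(np.float64(400.45516652680675), np.float64(218.79524820585658))] hub [(np.float64(414.2631835352549), np.float64(344.8079587723538))] eye [(np.float64(379.1747246131314), np.float64(186.85815711408537))]
0.24 [ 0.52354766 -0.09110115  0.24      ]
0.256 [ 0.54144786 -0.07176037  0.256     ]
0.27 [ 0.55711054 -0.05483718  0.27      ]
0.28 [ 0.56829817 -0.04274919  0.28      ]
0.29 [ 0.5794858 -0.0306612  0.29     ]
305 185 [ 0.591 -0.03   0.322]
312 185 [ 0.586 -0.014  0.326]
309 193 [ 0.587 -0.022  0.304]
320 222 [0.581 0.004 0.242]
321 226 [0.591 0.018 0.243]
322 232 [0.611 0.041 0.25 ]
330 222 [ 0.335 -0.206  0.022]
313 226 [ 0.384 -0.226  0.022]
```

```bash
python3 -c "
from h import *
t,d=camera('scene');c=cloud('scene',d)
for v in range(170,216,2):print(v,c[v,309].round(3),c[v,305].round(3),c[v,316].round(3),c[v,320].round(3))
"
```

```text
170 [ 0.593 -0.015  0.362] [ 0.589 -0.032  0.354] [ 0.571 -0.019  0.353] [0.587 0.009 0.37 ]
172 [ 0.59  -0.019  0.355] [ 0.589 -0.032  0.35 ] [ 0.571 -0.019  0.348] [0.587 0.01  0.366]
174 [ 0.59  -0.019  0.351] [ 0.589 -0.031  0.346] [0.589 0.    0.358] [0.588 0.01  0.362]
176 [ 0.59  -0.019  0.346] [ 0.589 -0.032  0.341] [0.59  0.001 0.354] [0.588 0.011 0.358]
178 [ 0.588 -0.021  0.34 ] [ 0.588 -0.032  0.336] [ 0.588 -0.     0.349] [0.585 0.008 0.351]
180 [ 0.59  -0.019  0.337] [ 0.588 -0.033  0.331] [ 0.587 -0.001  0.343] [ 0.158 -0.43   0.002]
182 [ 0.587 -0.022  0.33 ] [ 0.591 -0.03   0.329] [ 0.575 -0.014  0.329] [ 0.168 -0.42   0.002]
184 [ 0.588 -0.021  0.326] [ 0.59  -0.031  0.323] [ 0.573 -0.016  0.322] [ 0.172 -0.416 -0.002]
186 [ 0.589 -0.02   0.323] [ 0.592 -0.029  0.32 ] [ 0.575 -0.014  0.319] [ 0.185 -0.402  0.001]
188 [ 0.588 -0.022  0.316] [ 0.591 -0.03   0.315] [ 0.573 -0.016  0.313] [ 0.191 -0.396 -0.002]
190 [ 0.589 -0.02   0.313] [ 0.592 -0.029  0.31 ] [ 0.575 -0.015  0.309] [ 0.202 -0.385 -0.001]
192 [ 0.588 -0.022  0.307] [ 0.592 -0.029  0.305] [ 0.575 -0.014 
[... 380 characters left out ...]
  0.247] [ 0.516 -0.062  0.239]
202 [ 0.282 -0.353  0.002] [ 0.288 -0.365 -0.002] [ 0.529 -0.062  0.239] [ 0.567 -0.011  0.279]
204 [ 0.537 -0.077  0.23 ] [ 0.3   -0.352  0.002] [ 0.529 -0.062  0.234] [ 0.568 -0.009  0.275]
206 [ 0.296 -0.337 -0.   ] [ 0.305 -0.347 -0.001] [ 0.53  -0.061  0.23 ] [ 0.568 -0.009  0.27 ]
208 [ 0.305 -0.328  0.001] [ 0.313 -0.337 -0.   ] [ 0.528 -0.063  0.222] [ 0.569 -0.008  0.266]
210 [ 0.309 -0.324 -0.003] [ 0.321 -0.329 -0.   ] [ 0.298 -0.303  0.002] [1.175 0.613 0.822]
212 [ 0.319 -0.312 -0.   ] [ 0.329 -0.32   0.   ] [ 0.306 -0.296  0.001] [ 0.57  -0.007  0.257]
214 [ 0.326 -0.306 -0.002] [ 0.337 -0.311  0.001] [ 0.311 -0.29  -0.001] [ 0.57  -0.007  0.251]
```

The fingertips really stand at z≈0.298, about 20 mm above the reported TCP, so they passed over the tab. I'll back off, go lower and push again.

>>> {"op": "servo_tool", "data": {"rows": [{"offset":[0.25,0.1,0],"yaw":0,"claw":1},{"offset":[0.48,0.2,0],"yaw":0,"claw":1},{"offset":[0.48,0.2,0],"yaw":0,"claw":1},{"offset":[0.48,0.2,0.2],"yaw":0,"claw":1},{"offset":[0.48,0.2,0.4],"yaw":0,"claw":1},{"offset":[0.48,0.2,0.4],"yaw":0,"claw":1}]}}

```text
time: 14.55
ee_pos: [0.5337, -0.0094, 0.2355]
tcp_rot: [177.9, 2.4, -176.1]
wrist_force: [-0.1, -1.0, 0.3]
opening: -0.0001
grasp_force: 0.0
```

>>> {"op": "servo_tool", "data": {"rows": [{"offset":[-0.05,0,0],"yaw":0,"claw":1},{"offset":[-0.1,-0.02,0],"yaw":0,"claw":1},{"offset":[-0.15,-0.04,0],"yaw":0,"claw":1},{"offset":[-0.2,-0.06,0],"yaw":0,"claw":1},{"offset":[-0.25,-0.08,0],"yaw":0,"claw":1}]}}

```text
time: 15.18
ee_pos: [0.5592, -0.0163, 0.2378]
tcp_rot: [178.0, 2.5, -176.1]
wrist_force: [-3.8, -2.5, 0.3]
opening: -0.0001
grasp_force: 2.1
```

```bash
cat >> h.py <<'E'
def armpts():
    t,d=camera('scene');c=cloud('scene',d).reshape(-1,3)
    h=c[(c[:,2]>.222)&(c[:,2]<.255)&(np.hypot(c[:,0]-.6025,c[:,1]-.035)<.16)&(np.hypot(c[:,0]-.6025,c[:,1]-.035)>.115)&(c[:,0]>.45)]
    m=np.median(h,0);print('eye',len(h),m.round(4),'ang',np.arctan2(m[1]-.035,m[0]-.6025))
    return t,d
E
python3 -c "
from h import *
st();t,d=armpts();c=cloud('scene',d)
for v in range(186,226,3):print(v,c[v,305].round(3),c[v,309].round(3),c[v,314].round(3),c[v,318].round(3))"
```

```text
15.18 q [-2.9  4.4 11.9 95.3  2.3 -6.8] p [ 0.5592 -0.0163  0.2378] rot [ 178.     2.5 -176.1] zt [ 0.041  0.039 -0.998] F [-3.8 -2.5  0.3] op -0.0001 g 2.1
eye 115 [ 0.5537 -0.0808  0.2398] ang -1.9699262450871873
186 [ 0.22  -0.438 -0.001] [ 0.568 -0.043  0.304] [ 0.57  -0.025  0.313] [ 0.571 -0.012  0.318]
189 [ 0.239 -0.417  0.004] [ 0.572 -0.038  0.301] [ 0.571 -0.024  0.306] [ 0.559 -0.025  0.301]
192 [ 0.247 -0.409 -0.001] [ 0.238 -0.399  0.   ] [ 0.571 -0.024  0.299] [ 0.567 -0.016  0.301]
195 [ 0.262 -0.392  0.002] [ 0.249 -0.388 -0.002] [ 0.566 -0.03   0.287] [ 0.565 -0.019  0.291]
198 [ 0.539 -0.088  0.242] [ 0.266 -0.37   0.002] [ 0.565 -0.031  0.279] [ 0.571 -0.012  0.29 ]
201 [ 0.552 -0.073  0.247] [ 0.542 -0.071  0.243] [ 0.574 -0.021  0.279] [ 0.567 -0.016  0.279]
204 [ 0.548 -0.079  0.235] [ 0.55  -0.063  0.243] [ 0.581 -0.014  0.278] [ 0.568 -0.015  0.272]
207 [ 0.553 -0.073  0.231] [ 0.559 -0.053  0.243] [ 0.581 -0.014  0.271] [ 0.568 -0.015  0.265]
210 [ 0.317 -0.333 -0.004] [ 0.567 -0.045  0.243] [ 0.579 -0.016  0.261] [ 0.569 -0.014  0.258]
213 [ 0.33  -0.32  -0.003] [ 0.565 -0.046  0.233] [ 0.578 -0.017  0.253] [ 0.306 -0.286  0.002]
216 [ 0.346 -0.302  0.002] [ 0.337 -0.293  0.002] [ 0.58  -0.015  0.248] [ 0.317 -0.275  0.001]
219 [ 0.355 -0.292 -0.   ] [ 0.342 -0.288 -0.004] [ 0.583 -0.011  0.243] [ 0.327 -0.264  0.001]
222 [ 0.367 -0.279  0.001] [ 0.358 -0.271  0.001] [ 0.587 -0.007  0.239] [ 0.582 -0.     0.24 ]
225 [ 0.378 -0.267  0.001] [ 0.368 -0.26  -0.   ] [ 0.585 -0.009  0.23 ] [0.593 0.011 0.243]
```

>>> {"op": "servo_tool", "data": {"rows": [{"offset":[-0.04,-0.02,0],"yaw":0,"claw":1},{"offset":[-0.08,-0.04,0],"yaw":0,"claw":1},{"offset":[-0.12,-0.06,0],"yaw":0,"claw":1},{"offset":[-0.16,-0.08,0],"yaw":0,"claw":1},{"offset":[-0.2,-0.1,0],"yaw":0,"claw":1},{"offset":[-0.24,-0.12,0],"yaw":0,"claw":1}]}}

```text
time: 15.98
ee_pos: [0.5846, -0.0258, 0.2383]
tcp_rot: [177.9, 2.6, -176.1]
wrist_force: [-2.1, -0.2, -0.7]
opening: 0.0004
grasp_force: 0.9
```

```bash
python3 -c "
from h import *
st();armpts()"
```

```text
15.97 q [-3.8  8.  15.8 95.6  2.4 -7.7] p [ 0.5846 -0.0258  0.2383] rot [ 177.9    2.6 -176.1] zt [ 0.042  0.04  -0.998] F [-2.1 -0.2 -0.7] op 0.0004 g 0.9
eye 125 [ 0.6062 -0.09    0.2396] ang -1.5412174784922332
```

>>> {"op": "servo_tool", "data": {"rows": [{"offset":[-0.015,-0.01,0],"yaw":0,"claw":1},{"offset":[-0.03,-0.02,0],"yaw":0,"claw":1},{"offset":[-0.04,-0.02,0],"yaw":0,"claw":1}]}}

```text
time: 16.4
ee_pos: [0.5883, -0.0278, 0.2385]
tcp_rot: [177.9, 2.6, -176.1]
wrist_force: [-1.8, -0.1, 0.1]
opening: 0.0003
grasp_force: 1.0
```

>>> {"op": "servo_tool", "data": {"rows": [{"offset":[-0.015,0,0],"yaw":0,"claw":1},{"offset":[-0.03,0,0],"yaw":0,"claw":1}]}}

```text
time: 16.65
ee_pos: [0.5914, -0.0277, 0.2386]
tcp_rot: [177.9, 2.6, -176.1]
wrist_force: [-1.6, -1.4, 0.6]
opening: 0.0001
grasp_force: 1.0
```

```bash
python3 -c "
from h import *
st();armpts()"
```

```text
16.65 q [-3.9  9.  17.  95.8  2.4 -7.8] p [ 0.5914 -0.0277  0.2386] rot [ 177.9    2.6 -176.1] zt [ 0.042  0.039 -0.998] F [-1.6 -1.4  0.6] op 0.0001 g 1.0
eye 125 [ 0.6198 -0.09    0.2394] ang -1.4333349667982704
```

>>> {"op": "servo_tool", "data": {"rows": [{"offset":[-0.015,0,0],"yaw":0,"claw":1},{"offset":[-0.03,0,0],"yaw":0,"claw":1}]}}

```text
time: 16.95
ee_pos: [0.5932, -0.0275, 0.2386]
tcp_rot: [177.9, 2.4, -176.1]
wrist_force: [-12.6, -2.6, 2.7]
opening: 0.0003
grasp_force: 6.3
```

>>> {"op": "servo_tool", "data": {"rows": [{"offset":[-0.015,0,0],"yaw":0,"claw":1},{"offset":[-0.03,0,0],"yaw":0,"claw":1}]}}

```text
time: 17.2
ee_pos: [0.5934, -0.0275, 0.2386]
tcp_rot: [177.9, 2.1, -176.1]
wrist_force: [-27.8, -4.1, 5.7]
opening: -0.0002
grasp_force: 14.3
```

```bash
python3 -c "
from h import *
st();armpts()"
```

```text
17.2 q [-3.8  9.8 17.9 96.3  2.3 -7.7] p [ 0.5934 -0.0275  0.2386] rot [ 177.9    2.1 -176.1] zt [ 0.034  0.039 -0.999] F [-27.8  -4.1   5.7] op -0.0002 g 14.3
eye 130 [ 0.6227 -0.0905  0.2387] ang -1.4115600630978913
```

>>> {"op": "servo_tool", "data": {"rows": [{"offset":[0.2,0,0],"yaw":0,"claw":1},{"offset":[0.3,0,-0.3],"yaw":0,"claw":1},{"offset":[0.3,0.2,-0.7],"yaw":0,"claw":1},{"offset":[0.5,0.6,-0.7],"yaw":0,"claw":0.5},{"offset":[0.7,1,-0.7],"yaw":0,"claw":0},{"offset":[0.7,1,-0.7],"yaw":0,"claw":0}]}}

```text
time: 18.0
ee_pos: [0.5169, 0.0672, 0.3103]
tcp_rot: [177.9, 2.7, -175.9]
wrist_force: [-0.0, 0.1, -0.2]
opening: 0.0545
grasp_force: 0.0
```

>>> {"op": "servo_tool", "data": {"rows": [{"offset":[0.3,0.5,0],"yaw":0,"claw":0},{"offset":[0.6,1,0],"yaw":-0.0278,"claw":0},{"offset":[0.6,1,0],"yaw":-0.0556,"claw":0},{"offset":[0.6,1,0],"yaw":-0.0556,"claw":0}]}}

```text
time: 18.5
ee_pos: [0.4512, 0.161, 0.3104]
tcp_rot: [178.4, 2.9, -166.1]
wrist_force: [-0.6, 0.1, -0.3]
opening: 0.0854
grasp_force: 0.0
```

```bash
python3 - <<'E'
from h import *
off([.425,.2555,.26],194)
t,d=armpts()
s=crop(t[:,:,::-1],270,180,100,100,4)
tt,dt=camera('top');np.save('pics/top2.npy',dt)
cv2.imwrite('pics/c3.png',np.hstack([s,crop(tt[:,:,::-1],285,170,100,100,4)]))
c=cloud('top',dt).reshape(-1,3)
h=c[(c[:,2]>.23)&(c[:,2]<.262)&(c[:,0]>.5)&(c[:,0]<.68)&(c[:,1]<.06)&(c[:,1]>-.13)]
print(len(h),cv2.minAreaRect((h[:,:2]*1000).astype(np.float32)))
E
```

```text
18.5 q [ 18.8  -4.7  11.1 102.7   1.4   4.8] p [0.4512 0.161  0.3104] rot [ 178.4    2.9 -166.1] zt [ 0.043  0.04  -0.998] F [-0.6  0.1 -0.3] op 0.0854 g 0.0
off [0.053 0.966 0.529]
yawfrac -0.0004
eye 134 [ 0.6225 -0.0896  0.2395] ang -1.4116151770040897
400 ((612.3450317382812, -30.696502685546875), (29.361621856689453, 158.496826171875), 4.406091690063477)
```

View pics/c3.png

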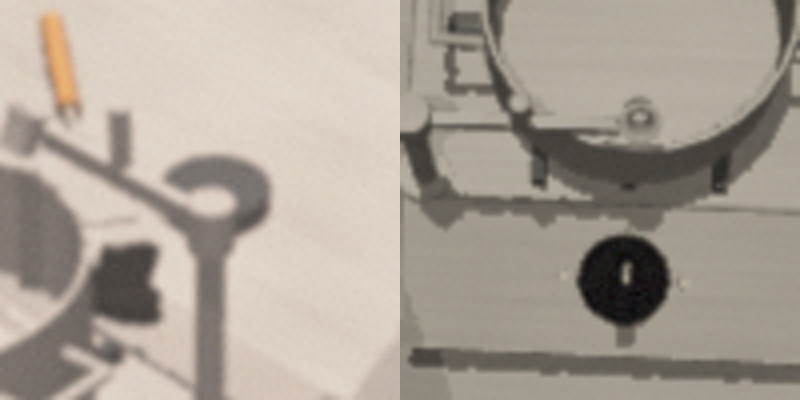

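The arm is in: the eyelet is at top px (345.3,200) over the pot's near edge. The knob centre is at (341.2,240.2), with its pointer mark along the cooker's x.

```bash
python3 - <<'E'
from h import *
p,Rm=st()
for n in("scene","top"):
    t,d=camera(n);c=cloud(n,d).reshape(-1,3)
    q=(c-p)@Rm   # tool frame
    g=q[(abs(q[:,0])<.05)&(abs(q[:,1])<.075)&(q[:,2]>-.12)&(q[:,2]<.07)]
    print(n,len(g),'zmax',np.sort(g[:,2])[-8:].round(3))
    for lo in np.arange(-.07,.06,.01):
        s=g[(g[:,2]>lo)&(g[:,2]<lo+.01)]
        if len(s)>3:print(round(lo,3),len(s),s[:,:2].min(0).round(3),s[:,:2].max(0).round(3))
for z in(.24,.245,.25):print('eye',z,onz('top',345.3,200,z).round(4))
s0=(270+20/4,180+115/4);print(tri(s0,(345.3,199.5)))
C=cloud('top',np.load('pics/top2.npy'))
a=np.radians(4.4);ex=np.array([np.cos(a),np.sin(a),0]);ey=np.array([-np.sin(a),np.cos(a),0])
S=25*np.pi/180;n=-ex*np.sin(S)+np.array([0,0,1])*np.cos(S);xs=ex*np.cos(S)+np.array([0,0,1])*np.sin(S)
k0=onz('top',341.2,240.2,.09)
W=C[225:260,325:360].reshape(-1,3)-k0
h=W@n;print('k0',k0.round(4));u=W@xs;v=W@ey
pl=np.median((C[236:256,300:320].reshape(-1,3)-k0)@n);print('console plane',pl,np.std((C[236:256,300:320].reshape(-1,3)-k0)@n))
for lo in np.arange(-.01,.05,.004):
    m=(h-pl>lo)&(h-pl<lo+.004)
    if m.sum()>3:print(round(lo,3),m.sum(),'u',u[m].min().round(3),u[m].max().round(3),u[m].mean().round(4),'v',v[m].min().round(3),v[m].max().round(3),v[m].mean().round(4))
E
```

```text
18.6 q [ 18.7  -4.6  11.1 102.7   1.4   4.9] p [0.4514 0.1603 0.3101] rot [ 178.4    2.9 -166.3] zt [ 0.042  0.039 -0.998] F [0.1 0.1 0.2] op 0.0854 g 0.0
scene 1688 zmax [-0.031 -0.031 -0.03  -0.03  -0.03  -0.03  -0.03  -0.029]
-0.07 83 [-0.015 -0.056] [0.013 0.058]
-0.06 95 [-0.015 -0.055] [0.011 0.057]
-0.05 90 [-0.014 -0.055] [0.01  0.057]
-0.04 58 [-0.014 -0.053] [0.008 0.056]
-0.03 5 [-0.009 -0.045] [0.011 0.049]
top 226 zmax [-0.045 -0.044 -0.044 -0.041 -0.04  -0.036 -0.035 -0.033]
-0.07 4 [ 0.001 -0.045] [ 0.011 -0.043]
-0.05 5 [ 0.006 -0.055] [ 0.011 -0.043]
-0.04 4 [ 0.007 -0.052] [ 0.011 -0.048]
eye 0.24 [ 0.6151 -0.0991  0.24  ]
eye 0.245 [ 0.6137 -0.099   0.245 ]
eye 0.25 [ 0.6122 -0.0988  0.25  ]
(array([ 0.61641492, -0.09968065,  0.24220043]), np.float64(0.0019747361064644275))
k0 [ 0.5477 -0.1021  0.09  ]
console plane -0.01727721398437431 0.0984112445508465
-0.006 76 u -0.058 0.037 -0.0144 v -0.049 0.043 0.0132
-0.002 449 u -0.057 0.038 -0.0117 v -0.05 0.043 -0.0032
0.002 327 u -0.056 0.039 -0.0054 v -0.05 0.043 -0.0101
0.006 31 u -0.049 0.036 -0.0054 v -0.049 0.04 -0.0108
0.01 79 u -0.026 0.024 0.0015 v -0.023 0.027 0.0028
0.014 127 u -0.025 0.024 -0.0004 v -0.023 0.027 0.0003
0.018 15 u -0.021 0.02 0.0006 v -0.023 0.021 -0.0012
0.03 6 u -0.02 0.021 0.0136 v -0.004 0.008 0.0027
0.034 8 u -0.019 0.003 -0.0109 v -0.004 0.006 0.0007
0.038 53 u -0.023 0.02 0.0008 v -0.004 0.007 0.0015
0.042 22 u -0.023 0.018 -0.0026 v -0.004 0.007 0.0014
```

```bash
python3 -c "
from h import *
off([.427,.257,.215],194);off([.427,.257,.095])"
```

```text
18.7 q [ 18.7  -4.6  11.1 102.8   1.4   4.9] p [0.4514 0.1601 0.31  ] rot [ 178.4    2.9 -166.3] zt [ 0.042  0.039 -0.998] F [-0.6  0.3 -0.2] op 0.0853 g 0.0
off [0.055 0.972 0.976]
yawfrac -0.0014
18.7 q [ 18.7  -4.6  11.1 102.8   1.4   4.9] p [0.4514 0.1601 0.31  ] rot [ 178.4    2.9 -166.3] zt [ 0.042  0.039 -0.998] F [-0.6  0.3 -0.2] op 0.0853 g 0.0
off [0.115 0.938 2.174]
```

>>> {"op": "servo_tool", "data": {"rows": [{"offset":[0.05,0.5,0.1],"yaw":0,"claw":0},{"offset":[0.06,0.97,0.5],"yaw":0,"claw":0},{"offset":[0.06,0.97,0.98],"yaw":0,"claw":0},{"offset":[0.06,0.97,0.98],"yaw":0,"claw":0}]}}

```text
time: 19.2
ee_pos: [0.4244, 0.2563, 0.2112]
tcp_rot: [178.5, 2.5, -166.1]
wrist_force: [0.6, 0.1, 0.9]
opening: 0.0851
grasp_force: 0.0
```

>>> {"op": "servo_tool", "data": {"rows": [{"offset":[0.05,-0.03,0.5],"yaw":0,"claw":0},{"offset":[0.05,-0.03,1],"yaw":0,"claw":0},{"offset":[0.05,-0.03,1],"yaw":0,"claw":0}]}}

```text
time: 19.58
ee_pos: [0.4254, 0.2558, 0.1138]
tcp_rot: [178.4, 2.7, -166.2]
wrist_force: [-0.9, 0.2, 0.7]
opening: 0.0857
grasp_force: 0.0
```

```bash
python3 -c "
from h import *
off([.427,.257,.095],194)
t,d=camera('scene');cv2.imwrite('pics/s2.png',crop(t[:,:,::-1],380,200,130,150,4))"
```

```text
19.57 q [ 30.6  -6.4 -12.5  80.9   0.7  16.8] p [0.4254 0.2558 0.1138] rot [ 178.4    2.7 -166.2] zt [ 0.039  0.038 -0.999] F [-0.9  0.2  0.7] op 0.0857 g 0.0
off [-0.01   0.003  0.189]
yawfrac -0.0011
```

View pics/s2.png

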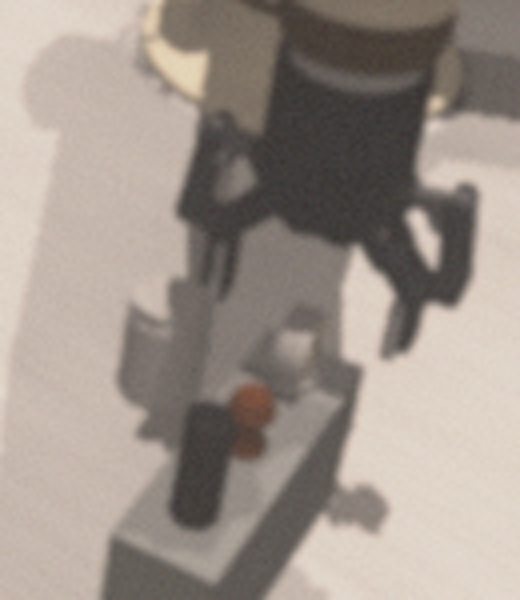

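>>> {"op": "servo_tool", "data": {"rows": [{"offset":[-0.01,0,0.1],"yaw":0,"claw":0},{"offset":[-0.01,0,0.19],"yaw":0,"claw":0},{"offset":[-0.01,0,0.19],"yaw":0,"claw":0.5},{"offset":[-0.01,0,0.19],"yaw":0,"claw":1},{"offset":[-0.01,0,0.19],"yaw":0,"claw":1},{"offset":[-0.01,0,0.19],"yaw":0,"claw":1},{"offset":[-0.01,0,0.19],"yaw":0,"claw":1}], "squeeze": 30}}

```text
time: 20.5
ee_pos: [0.4279, 0.2577, 0.096]
tcp_rot: [178.4, 2.9, -166.1]
wrist_force: [0.5, -3.6, 3.4]
opening: 0.0155
grasp_force: 29.2
```

```bash
python3 -c "
from h import *
p,Rm=st()
f=lambda d:print('off',(Rm.T@np.array(d)/.1).round(3))
f([0,0,.085]);
# arc steps, direction tool x horizontal
ax=np.array([Rm[0,0],Rm[1,0],0]);ax/=np.linalg.norm(ax);print(ax)
for th in(5,10,15,20,25,30):
    a=np.radians(th);print(th,end=' ');f(ax*(.113*np.sin(a)+.002*min(1,th/10))+np.array([0,0,-.113*(1-np.cos(a))]))
"
```

```text
20.5 q [ 30.7  -6.1 -14.2  78.6   0.6  16.8] p [0.4279 0.2577 0.096 ] rot [ 178.4    2.9 -166.1] zt [ 0.043  0.039 -0.998] F [ 0.5 -3.6  3.4] op 0.0155 g 29.2
off [-0.043  0.023 -0.849]
[-0.9707377  -0.24014228  0.        ]
5 off [ 0.109  0.    -0.001]
10 off [ 0.217 -0.     0.006]
15 off [ 0.314 -0.001  0.022]
20 off [ 0.409 -0.001  0.047]
25 off [ 0.502 -0.002  0.08 ]
30 off [ 0.592 -0.003  0.121]
```

>>> {"op": "servo_tool", "data": {"rows": [{"offset":[-0.01,0.005,-0.2],"yaw":0,"claw":1},{"offset":[-0.025,0.013,-0.5],"yaw":0,"claw":1},{"offset":[-0.043,0.023,-0.85],"yaw":0,"claw":1},{"offset":[-0.043,0.023,-0.85],"yaw":0,"claw":1},{"offset":[-0.043,0.023,-0.85],"yaw":0,"claw":1}]}}

```text
time: 21.12
ee_pos: [0.4274, 0.2579, 0.1799]
tcp_rot: [178.4, 2.8, -166.1]
wrist_force: [0.6, -0.7, -1.3]
opening: 0.0154
grasp_force: 29.4
```

>>> {"op": "servo_tool", "data": {"rows": [{"offset":[0.06,0,0],"yaw":0,"claw":1},{"offset":[0.11,0,0],"yaw":0,"claw":1},{"offset":[0.16,0,0],"yaw":0,"claw":1},{"offset":[0.217,0,0.006],"yaw":0,"claw":1},{"offset":[0.265,0,0.014],"yaw":0,"claw":1},{"offset":[0.314,0,0.022],"yaw":0,"claw":1}], "squeeze": 20}}

```text
time: 21.88
ee_pos: [0.3971, 0.2503, 0.1772]
tcp_rot: [178.4, 2.9, -166.1]
wrist_force: [3.3, -3.4, -0.1]
opening: 0.0158
grasp_force: 29.5
```

```bash
python3 -c "
from h import *
st()
t,d=camera('scene');cv2.imwrite('pics/s3.png',crop(t[:,:,::-1],390,200,120,130,4))"
```

```text
21.88 q [ 31.8 -10.1  -8.8  88.    0.6  17.9] p [0.3971 0.2503 0.1772] rot [ 178.4    2.9 -166.1] zt [ 0.043  0.039 -0.998] F [ 3.3 -3.4 -0.1] op 0.0158 g 29.5
```

View pics/s3.png

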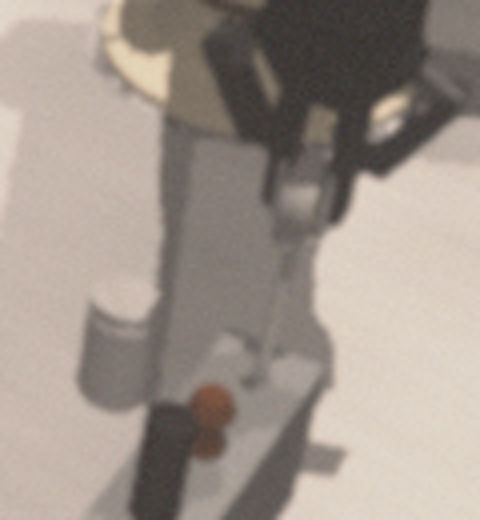

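>>> {"op": "servo_tool", "data": {"rows": [{"offset":[0.05,0,0.012],"yaw":0,"claw":1},{"offset":[0.095,0,0.025],"yaw":0,"claw":1},{"offset":[0.14,0,0.04],"yaw":0,"claw":1},{"offset":[0.19,0,0.058],"yaw":0,"claw":1},{"offset":[0.235,0,0.078],"yaw":0,"claw":1},{"offset":[0.28,0,0.095],"yaw":0,"claw":1},{"offset":[0.28,0,0.095],"yaw":0,"claw":1}]}}

```text
time: 22.8
ee_pos: [0.3701, 0.2441, 0.1659]
tcp_rot: [178.4, 2.9, -166.1]
wrist_force: [1.3, -3.8, 0.6]
opening: 0.0156
grasp_force: 30.5
```

>>> {"op": "servo_tool", "data": {"rows": [{"offset":[-0.03,0,-0.2],"yaw":0,"claw":1},{"offset":[-0.05,0,-0.5],"yaw":0,"claw":1},{"offset":[-0.05,0,-0.9],"yaw":0,"claw":1},{"offset":[-0.05,0,-0.9],"yaw":0,"claw":1}]}}

```text
time: 23.3
ee_pos: [0.3718, 0.2429, 0.2584]
tcp_rot: [178.2, 3.0, -166.1]
wrist_force: [0.1, 0.7, -0.3]
opening: 0.0156
grasp_force: 29.7
```

```bash
cat >> h.py <<'E'
def stem():
    """thermometer points in the tool frame from both cameras"""
    p,Rm=st();out=[]
    for n in("scene","top"):
        t,d=camera(n);c=cloud(n,d).reshape(-1,3);q=(c-p)@Rm
        m=(q[:,2]>-.018)&(q[:,2]<.09)&(abs(q[:,1])<.02)&(q[:,0]>-.09)&(q[:,0]<.04);out.append(q[m])
        g=q[m]
        for lo in np.arange(-.02,.09,.01):
            s=g[(g[:,2]>lo)&(g[:,2]<=lo+.01)]
            if len(s):print(n,round(lo,3),len(s),np.median(s,0).round(4))
        s=g[g[:,2]>.012]
        if len(s)>8:
            a=np.polyfit(s[:,2],s[:,0],1);b=np.polyfit(s[:,2],s[:,1],1);dv=Rm@np.array([a[0],b[0],1]);dv/=np.linalg.norm(dv)
            print(n,'stem dir world',dv.round(3),'tiltdeg in tool xz',np.degrees(np.arctan(a[0])).round(1),'y',np.degrees(np.arctan(b[0])).round(1))
    return p,Rm,out
E
python3 -c "
from h import *
stem()"
```

```text
23.3 q [ 32.7 -11.8  -1.1  97.2   0.7  18.7] p [0.3718 0.2429 0.2584] rot [ 178.2    3.  -166.1] zt [ 0.044  0.043 -0.998] F [ 0.1  0.7 -0.3] op 0.0156 g 29.7
scene -0.02 50 [-0.0211  0.0045 -0.0147]
scene -0.01 14 [-0.0192  0.0008 -0.0043]
scene 0.0 23 [-0.0232  0.0009  0.0054]
scene 0.01 18 [-0.0282  0.0007  0.0152]
scene 0.02 21 [-0.0336  0.0012  0.0247]
scene 0.03 17 [-0.0373  0.001   0.0352]
scene 0.04 23 [-0.0416  0.0012  0.0465]
scene 0.05 16 [-0.0478  0.0005  0.055 ]
scene 0.06 13 [-0.0503  0.0003  0.0644]
scene 0.07 3 [-0.0524  0.0004  0.0722]
scene stem dir world [ 0.437  0.13  -0.89 ] tiltdeg in tool xz -24.1 y -0.5
top -0.01 2 [-0.0216 -0.0081 -0.0094]
top 0.01 6 [-0.0271 -0.0029  0.0174]
top 0.02 6 [-0.0322 -0.0027  0.0269]
top 0.03 6 [-0.0361 -0.0032  0.0367]
top 0.04 4 [-0.0404 -0.002   0.0453]
top 0.05 7 [-0.0436 -0.0028  0.0516]
top 0.06 3 [-0.0488 -0.0022  0.0663]
top stem dir world [ 0.445  0.151 -0.883] tiltdeg in tool xz -24.9 y 0.7
```

```bash
cat >> h.py <<'E'
B=np.array([.5*np.cos(np.radians(4.4)),.5*np.sin(np.radians(4.4)),-.866]);M=np.array([.614,-.0993,.245])
SD=np.array([-.413,0,.911]);TIP=np.array([-.0504,0,.0746])
E
python3 - <<'E'
from h import *
p,Rm=st()
best=min((np.degrees(np.arccos(np.clip((Rm@R.from_euler('z',a,degrees=True).as_matrix()@SD)@B,-1,1))),a) for a in np.arange(-5,35,.25))
print(best,'frac',best[1]/180)
R2=Rm@R.from_euler('z',best[1],degrees=True).as_matrix()
tgt=M-B*.035-R2@TIP;print('ee target',tgt)
d=tgt-p;print('off from here',(Rm.T@d/.1).round(3));print('in R2',(R2.T@d/.1).round(3),'B in R2',(R2.T@B/.1).round(3))
E
```

```text
23.4 q [ 32.7 -11.7  -1.4  97.1   0.7  18.7] p [0.3713 0.2423 0.2555] rot [ 178.3    2.8 -166.1] zt [ 0.041  0.04  -0.998] F [-0.5 -0.2 -1.4] op 0.0157 g 29.7
(np.float64(2.941165030572251), np.float64(13.5)) frac 0.075
ee target [ 0.54315329 -0.10401676  0.34771551]
off from here [-0.878 -3.748 -0.99 ]
in R2 [-1.729 -3.44  -0.99 ] B in R2 [-4.628e+00 -7.000e-03  8.865e+00]
```

>>> {"op": "servo_tool", "data": {"rows": [{"offset":[0,0,-0.4],"yaw":0.025,"claw":1},{"offset":[0,0,-0.8],"yaw":0.05,"claw":1},{"offset":[0,0,-1],"yaw":0.075,"claw":1},{"offset":[0,0,-1],"yaw":0.075,"claw":1}]}}

```text
time: 23.9
ee_pos: [0.3675, 0.2383, 0.3558]
tcp_rot: [177.7, 2.4, -179.6]
wrist_force: [-0.2, -0.0, -0.8]
opening: 0.0152
grasp_force: 29.6
```

>>> {"op": "servo_tool", "data": {"rows": [{"offset":[-0.2,-0.4,0],"yaw":0,"claw":1},{"offset":[-0.4,-0.8,0],"yaw":0,"claw":1},{"offset":[-0.5,-1,0],"yaw":0,"claw":1},{"offset":[-0.5,-1,0],"yaw":0,"claw":1}]}}

```text
time: 24.4
ee_pos: [0.4184, 0.1374, 0.3521]
tcp_rot: [177.8, 2.3, -179.6]
wrist_force: [0.6, 0.3, -1.1]
opening: 0.0156
grasp_force: 29.6
```

>>> {"op": "servo_tool", "data": {"rows": [{"offset":[-0.2,-0.4,0],"yaw":0,"claw":1},{"offset":[-0.4,-0.8,0],"yaw":0,"claw":1},{"offset":[-0.5,-1,0],"yaw":0,"claw":1},{"offset":[-0.5,-1,0],"yaw":0,"claw":1}]}}

```text
time: 24.9
ee_pos: [0.4691, 0.0385, 0.3508]
tcp_rot: [177.7, 2.3, -179.6]
wrist_force: [-0.5, -0.5, -1.0]
opening: 0.0155
grasp_force: 29.6
```

>>> {"op": "servo_tool", "data": {"rows": [{"offset":[-0.15,-0.4,0],"yaw":0,"claw":1},{"offset":[-0.3,-0.8,0],"yaw":0,"claw":1},{"offset":[-0.4,-1,0],"yaw":0,"claw":1},{"offset":[-0.4,-1,0],"yaw":0,"claw":1}]}}

```text
time: 25.4
ee_pos: [0.5101, -0.0608, 0.3493]
tcp_rot: [177.7, 2.3, -179.6]
wrist_force: [-0.4, -0.1, -2.5]
opening: 0.0156
grasp_force: 29.6
```

```bash
python3 - <<'E'
from h import *
p,Rm,_=stem()
tgt=M-B*.035-Rm@TIP;print('ee target',tgt,'off',(Rm.T@(tgt-p)/.1).round(3),'ang',np.degrees(np.arccos((Rm@SD)@B)))
armpts()
E
```

```text
25.4 q [ -8.3   3.3  23.7 108.4   2.6  -8.7] p [ 0.5101 -0.0608  0.3493] rot [ 177.7    2.3 -179.6] zt [ 0.041  0.04  -0.998] F [-0.4 -0.1 -2.5] op 0.0156 g 29.6
scene -0.02 52 [-0.0179  0.008  -0.0147]
scene -0.01 14 [-0.0178  0.0028 -0.0051]
scene 0.0 20 [-0.0234  0.003   0.003 ]
scene 0.01 18 [-0.0276  0.0024  0.0148]
scene 0.02 18 [-0.0319  0.0024  0.0248]
scene 0.03 16 [-0.0368  0.0021  0.0352]
scene 0.04 16 [-0.0409  0.0019  0.0448]
scene 0.05 17 [-0.0459  0.0027  0.0553]
scene 0.06 11 [-0.0493  0.0018  0.065 ]
scene 0.07 5 [-0.0521  0.0012  0.0724]
scene stem dir world [ 0.447  0.029 -0.894] tiltdeg in tool xz -24.2 y -0.6
ee target [ 0.54315814 -0.10396281  0.34772158] off [-0.327 -0.435  0.012] ang 2.9454733445865404
eye 130 [ 0.6224 -0.0903  0.2394] ang -1.4130589803661566
```

>>> {"op": "servo_tool", "data": {"rows": [{"offset":[-0.16,-0.22,0],"yaw":0,"claw":1},{"offset":[-0.33,-0.435,0.012],"yaw":0,"claw":1},{"offset":[-0.33,-0.435,0.012],"yaw":0,"claw":1}]}}

```text
time: 25.92
ee_pos: [0.5437, -0.1039, 0.3481]
tcp_rot: [177.7, 2.4, -179.6]
wrist_force: [0.5, 0.1, -1.3]
opening: 0.0156
grasp_force: 29.6
```

```bash
python3 - <<'E'
from h import *
p,Rm=st();print('tip calc',p+Rm@TIP,'dir',Rm@SD)
im=[]
for n in("scene","top"):
    t,d=camera(n)
    i=camera_info(n);Tc=np.linalg.inv(i['cam_to_world'])
    pr=lambda P:[round(float(x),1) for x in (lambda q:(i['cx']+i['fx']*q[0]/-q[2],i['cy']-i['fy']*q[1]/-q[2]))(Tc@np.append(P,1))]
    print(n,'tip',pr(p+Rm@TIP),'mouth',pr(M))
    u,v=map(int,pr(M));
    im.append(crop(t[:,:,::-1],u-30,v-45,50,62,8))
cv2.imwrite('pics/s4.png',np.hstack(im)); print(im[0].shape)
E
```

```text
25.93 q [-12.3   9.2  30.  109.    2.7 -12.7] p [ 0.5437 -0.1039  0.3481] rot [ 177.7    2.4 -179.6] zt [ 0.041  0.04  -0.998] F [ 0.5  0.1 -1.3] op 0.0156 g 29.6
tip calc [ 0.59714272 -0.10057561  0.27570088] dir [ 0.45023414  0.03916983 -0.89232558]
scene tip [281.3, 192.4] mouth [276.3, 207.4]
top tip [346.1, 203.4] mouth [345.4, 199.9]
(496, 400, 3)
```

View pics/s4.png

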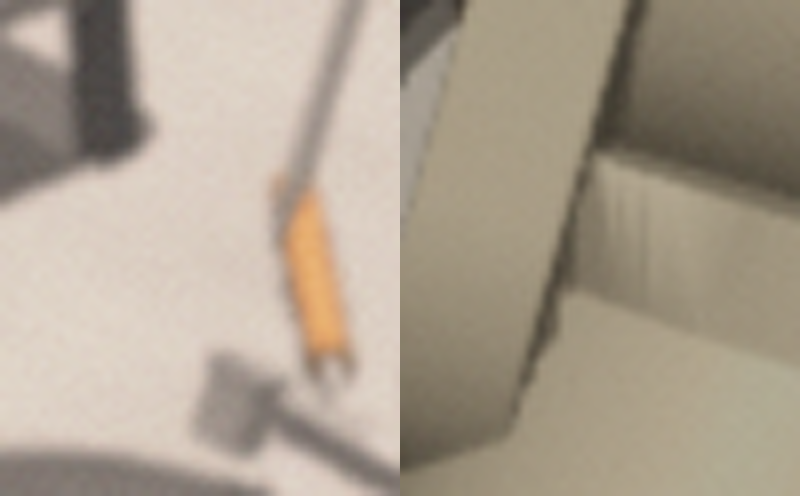

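The last picture shows the stem tip at (282,190.5) and the eyelet mouth at about (277,208.5). Both are within about 1 px of what I predicted, so I'm inserting along the bore.

>>> {"op": "servo_tool", "data": {"rows": [{"offset":[-0.07,0,0.133],"yaw":0,"claw":1},{"offset":[-0.139,0,0.266],"yaw":0,"claw":1},{"offset":[-0.162,0,0.31],"yaw":0,"claw":1},{"offset":[-0.185,0,0.355],"yaw":0,"claw":1},{"offset":[-0.208,0,0.4],"yaw":0,"claw":1}]}}

```text
time: 26.65
ee_pos: [0.5656, -0.1022, 0.3097]
tcp_rot: [177.7, 2.4, -179.6]
wrist_force: [-2.7, 1.9, -0.9]
opening: 0.0157
grasp_force: 29.7
```

```bash
python3 - <<'E'
from h import *
p,Rm=st();t=p+Rm@TIP;print('tip',t,'along',(t-M)@B,'lat',(t-M)-B*((t-M)@B));armpts();print('Btool',(Rm.T@B).round(3))
E
```

```text
26.65 q [-11.7   9.9  26.2 104.4   2.7 -12.1] p [ 0.5656 -0.1022  0.3097] rot [ 177.7    2.4 -179.6] zt [ 0.042  0.04  -0.998] F [-2.7  1.9 -0.9] op 0.0157 g 29.7
tip [ 0.61907735 -0.09890256  0.23739337] along 0.009133778769165608 lat [5.23921503e-04 4.70724592e-05 3.03224571e-04]
eye 138 [ 0.6221 -0.0915  0.2401] ang -1.4170974263633056
Btool [-0.462 -0.     0.887]
```

>>> {"op": "servo_tool", "data": {"rows": [{"offset":[-0.023,0,0.045],"yaw":0,"claw":1},{"offset":[-0.046,0,0.09],"yaw":0,"claw":1},{"offset":[-0.07,0,0.133],"yaw":0,"claw":1},{"offset":[-0.092,0,0.177],"yaw":0,"claw":1},{"offset":[-0.115,0,0.222],"yaw":0,"claw":1}]}}

```text
time: 27.32
ee_pos: [0.5781, -0.1013, 0.2877]
tcp_rot: [177.7, 2.4, -179.6]
wrist_force: [-4.2, 1.9, -0.1]
opening: 0.0158
grasp_force: 29.6
```

```bash
python3 - <<'E'
from h import *
p,Rm=st();t=p+Rm@TIP;print('tip',t,'along',(t-M)@B,'lat',(t-M)-B*((t-M)@B));armpts()
_,_,o=stem()
E
```

```text
27.32 q [-11.3  10.5  24.4 101.9   2.7 -11.7] p [ 0.5781 -0.1013  0.2877] rot [ 177.7    2.4 -179.6] zt [ 0.042  0.04  -0.998] F [-4.2  1.9 -0.1] op 0.0158 g 29.6
tip [ 0.6316267  -0.09794828  0.21533836] along 0.03452620630610755 lat [4.14474174e-04 2.73154884e-05 2.38054231e-04]
eye 141 [ 0.6226 -0.0912  0.2401] ang -1.412576283181505
27.38 q [-11.3  10.6  24.3 101.9   2.7 -11.7] p [ 0.5784 -0.1013  0.2869] rot [ 177.7    2.4 -179.6] zt [ 0.041  0.04  -0.998] F [-1.1  1.9 -2.8] op 0.0156 g 29.4
scene -0.02 49 [-0.0194  0.0096 -0.0151]
scene -0.01 15 [-0.0158  0.0042 -0.0047]
scene 0.0 16 [-0.0208  0.003   0.0042]
scene 0.01 16 [-0.0251  0.0029  0.0154]
scene 0.02 16 [-0.0298  0.0038  0.0251]
scene 0.03 24 [-0.035   0.0027  0.0374]
scene 0.04 61 [-0.0382  0.0086  0.0457]
scene 0.05 49 [-0.0458  0.0098  0.0548]
scene 0.06 16 [-0.0456  0.0099  0.0635]
scene 0.07 6 [-0.0483  0.0028  0.0716]
scene 0.08 19 [-0.03   -0.0003  0.0885]
scene stem dir world [ 0.155  0.037 -0.987] tiltdeg in tool xz -6.5 y -0.2
```

>>> {"op": "servo_tool", "data": {"rows": [{"offset":[-0.032,0,0.062],"yaw":0,"claw":1},{"offset":[-0.065,0,0.124],"yaw":0,"claw":1},{"offset":[-0.097,0,0.186],"yaw":0,"claw":1},{"offset":[-0.129,0,0.248],"yaw":0,"claw":1},{"offset":[-0.162,0,0.31],"yaw":0,"claw":1},{"offset":[-0.194,0,0.372],"yaw":0,"claw":1}]}}

```text
time: 28.22
ee_pos: [0.5987, -0.0996, 0.2515]
tcp_rot: [177.7, 2.4, -179.6]
wrist_force: [-6.7, 2.9, -0.1]
opening: 0.0158
grasp_force: 29.7
```

```bash
python3 - <<'E'
from h import *
p,Rm=st();t=p+Rm@TIP;print('tip',t,'along',(t-M)@B,'lat',(t-M)-B*((t-M)@B));armpts()
E
```

```text
28.23 q [-10.8  12.   21.9  98.    2.7 -11.2] p [ 0.5987 -0.0996  0.2515] rot [ 177.7    2.4 -179.6] zt [ 0.041  0.04  -0.998] F [-6.7  2.9 -0.1] op 0.0158 g 29.7
tip [ 0.65214606 -0.09622017  0.179089  ] along 0.07621388854996324 lat [1.51430639e-04 1.56301595e-04 9.02244917e-05]
eye 141 [ 0.6226 -0.0912  0.2397] ang -1.4128700593202388
```

>>> {"op": "servo_tool", "data": {"rows": [{"offset":[-0.015,0,0.044],"yaw":0,"claw":1},{"offset":[-0.035,0,0.08],"yaw":0,"claw":1},{"offset":[-0.038,0,0.09],"yaw":0,"claw":1}]}}

```text
time: 28.65
ee_pos: [0.6027, -0.0991, 0.2425]
tcp_rot: [177.7, 2.3, -179.6]
wrist_force: [-6.9, 3.5, 0.4]
opening: 0.0154
grasp_force: 29.8
```

>>> {"op": "servo_tool", "data": {"rows": [{"offset":[-0.007,0,0.013],"yaw":0,"claw":1},{"offset":[-0.009,0,0.018],"yaw":0,"claw":1}]}}

```text
time: 28.9
ee_pos: [0.6034, -0.099, 0.241]
tcp_rot: [177.7, 2.3, -179.6]
wrist_force: [-8.9, 3.5, 1.4]
opening: 0.0156
grasp_force: 29.9
```

>>> {"op": "servo_tool", "data": {"rows": [{"offset":[-0.007,0,0.013],"yaw":0,"claw":1},{"offset":[-0.009,0,0.018],"yaw":0,"claw":1}]}}

```text
time: 29.15
ee_pos: [0.6037, -0.099, 0.2406]
tcp_rot: [177.7, 2.4, -179.6]
wrist_force: [-16.1, 4.8, 10.1]
opening: 0.0156
grasp_force: 31.2
```

```bash
python3 - <<'E'
from h import *
p,Rm=st();t=p+Rm@TIP;print('tip',t,'along',(t-M)@B,'lat',(t-M)-B*((t-M)@B));armpts()
E
```

```text
29.15 q [-10.6  12.3  21.1  96.9   2.7 -11. ] p [ 0.6037 -0.099   0.2406] rot [ 177.7    2.4 -179.6] zt [ 0.041  0.04  -0.998] F [-16.1   4.8  10.1] op 0.0156 g 31.2
tip [ 0.65705477 -0.09566175  0.16820844] along 0.08810499695880715 lat [-0.00086789  0.00025859 -0.00049264]
eye 144 [ 0.6236 -0.0887  0.2403] ang -1.4017096257964385
```

>>> {"op": "servo_tool", "data": {"rows": [{"offset":[0,0,0],"yaw":0,"claw":1},{"offset":[0.005,0,-0.01],"yaw":0,"claw":1},{"offset":[0.005,0,-0.01],"yaw":0,"claw":0.5},{"offset":[0.005,0,-0.01],"yaw":0,"claw":0.5},{"offset":[0.005,0,-0.01],"yaw":0,"claw":0.5},{"offset":[0.005,0,-0.01],"yaw":0,"claw":0.5}]}}

```text
time: 29.95
ee_pos: [0.6048, -0.0994, 0.2403]
tcp_rot: [177.8, 2.5, -179.6]
wrist_force: [0.4, 0.8, 0.1]
opening: 0.0425
grasp_force: 0.0
```

>>> {"op": "servo_tool", "data": {"rows": [{"offset":[0,0,-0.3],"yaw":0,"claw":0.5},{"offset":[0,0,-0.7],"yaw":0,"claw":0.5},{"offset":[0,0,-1],"yaw":0,"claw":0.5},{"offset":[0.7,0,-1],"yaw":0,"claw":0.5},{"offset":[1,0,-1],"yaw":0,"claw":0.5},{"offset":[1,0,-1],"yaw":0,"claw":0.5}]}}

```text
time: 30.7
ee_pos: [0.4988, -0.1041, 0.3372]
tcp_rot: [177.8, 2.5, -179.6]
wrist_force: [0.0, 0.1, -0.0]
opening: 0.0426
grasp_force: 0.0
```

```bash
python3 - <<'E'
from h import *
p,Rm=st();t,d=armpts();c=cloud('scene',d).reshape(-1,3)
q=c-M;a=q@-B;r=np.linalg.norm(q-np.outer(a,-B),axis=1)
ex=np.array([np.cos(.0768),np.sin(.0768),0]);
m=(r<.035)&(a>-.1)&(a<.06)&(np.abs(q@np.array([-np.sin(.0768),np.cos(.0768),0]))<.03)
for lo in np.arange(-.1,.06,.008):
    s=q[m&(a>=lo)&(a<lo+.008)]
    if len(s):
        v=np.cross(-B,np.array([-.0767,.997,0]));print(round(lo,3),len(s),'v',(s@v).min().round(4),(s@v).max().round(4),'y',s[:,1].min().round(4),s[:,1].max().round(4))
E
```

```text
30.7 q [-13.4   2.   20.9 106.9   2.8 -13.8] p [ 0.4988 -0.1041  0.3372] rot [ 177.8    2.5 -179.6] zt [ 0.044  0.039 -0.998] F [ 0.   0.1 -0. ] op 0.0426 g 0.0
eye 174 [ 0.6203 -0.0899  0.2432] ang -1.4291074622394284
-0.092 4 v -0.0003 0.0062 y 0.0011 0.0057
-0.084 8 v -0.0003 0.0019 y 0.0027 0.009
-0.076 10 v -0.0007 0.0035 y 0.0001 0.0074
-0.068 12 v -0.003 0.0344 y -0.0046 0.0085
-0.06 29 v -0.0032 0.0347 y -0.0127 0.0181
-0.052 49 v -0.0026 0.0331 y -0.0228 0.0239
-0.044 59 v -0.004 0.0306 y -0.028 0.0279
-0.036 12 v -0.002 0.0058 y -0.0017 0.0062
-0.028 17 v -0.0116 0.0046 y -0.0033 0.014
-0.02 42 v -0.0118 0.0081 y -0.0056 0.0296
-0.012 50 v -0.0115 0.0051 y -0.0037 0.0288
-0.004 52 v -0.0128 0.0053 y -0.0085 0.0288
0.004 40 v -0.0112 0.0111 y -0.0093 0.0152
0.012 47 v -0.0169 0.02 y -0.003 0.0138
0.02 52 v -0.0203 0.0244 y -0.0027 0.0144
0.028 59 v -0.0219 0.0231 y -0.002 0.015
0.036 53 v -0.021 0.0189 y -0.0055 0.0135
0.044 33 v -0.0147 0.011 y -0.0052 0.0123
```

```bash
python3 - <<'E'
from h import *
p,Rm=st();t,d=camera('scene');c=cloud('scene',d).reshape(-1,3);q=(c-p)@Rm
g=q[(abs(q[:,0])<.09)&(abs(q[:,1])<.09)]
for lo in np.arange(-.3,-.02,.02):
    s=g[(g[:,2]>lo)&(g[:,2]<=lo+.02)]
    if len(s)>5:print(round(lo,3),len(s),'x',np.percentile(s[:,0],[1,99]).round(3),'y',np.percentile(s[:,1],[1,99]).round(3))
# dial extents
q=c-M;a=q@-B;m=(np.linalg.norm(q-(-B*.028),axis=1)<.027)&(a>.009);s=c[m];print('dial',len(s),s.min(0),s.max(0))
# knob from scene
al=np.radians(4.4);ex=np.array([np.cos(al),np.sin(al),0]);ey=np.array([-np.sin(al),np.cos(al),0]);S=np.radians(25)
n=-ex*np.sin(S)+np.array([0,0,np.cos(S)]);xs=ex*np.cos(S)+np.array([0,0,np.sin(S)])
G=np.array([.5396,-.1011,.1047]);W=c-G;h=W@n;u=W@xs;v=W@ey
for lo in np.arange(-.022,.012,.004):
    m=(h>lo)&(h<lo+.004)&(abs(u)<.035)&(abs(v)<.035)
    if m.sum()>2:print('knob',round(lo,3),m.sum(),'u',u[m].min().round(3),u[m].max().round(3),'v',v[m].min().round(3),v[m].max().round(3))
E
```

```text
30.75 q [-13.4   2.2  21.  106.9   2.8 -13.8] p [ 0.5    -0.1041  0.3368] rot [ 177.8    2.5 -179.6] zt [ 0.044  0.039 -0.998] F [-0.3  0.   0.3] op 0.0427 g 0.0
-0.3 726 x [-0.06  0.03] y [-0.05   0.057]
-0.28 551 x [-0.055  0.033] y [-0.043  0.05 ]
-0.26 514 x [-0.047  0.025] y [-0.02   0.043]
-0.24 457 x [-0.042  0.023] y [-0.024  0.042]
-0.22 365 x [-0.042  0.023] y [-0.016  0.041]
-0.2 394 x [-0.038  0.027] y [-0.019  0.038]
-0.18 369 x [-0.039  0.022] y [-0.015  0.039]
-0.16 311 x [-0.039  0.016] y [-0.015  0.039]
-0.14 310 x [-0.021  0.007] y [-0.056  0.062]
-0.12 469 x [-0.021  0.011] y [-0.061  0.068]
-0.1 402 x [-0.019  0.012] y [-0.058  0.064]
-0.08 294 x [-0.015  0.013] y [-0.053  0.057]
-0.06 171 x [-0.014  0.011] y [-0.033  0.037]
-0.04 169 x [-0.013  0.01 ] y [-0.034  0.037]
dial 254 [ 0.57585152 -0.10470662  0.24820317] [ 0.62078198 -0.08402987  0.29089108]
knob -0.022 58 u -0.02 0.029 v -0.023 0.029
knob -0.018 35 u -0.019 0.025 v -0.018 0.022
knob -0.014 23 u -0.02 0.025 v -0.005 0.01
knob -0.01 26 u -0.022 0.023 v -0.006 0.01
knob -0.006 18 u -0.023 0.024 v -0.005 0.008
knob -0.002 22 u -0.019 0.022 v -0.005 0.009
knob 0.002 27 u -0.018 0.024 v -0.004 0.01
knob 0.006 27 u -0.019 0.024 v -0.005 0.008
```

```bash
cat >> h.py <<'E'
al=np.radians(4.4);EX=np.array([np.cos(al),np.sin(al),0]);EY=np.array([-np.sin(al),np.cos(al),0]);S25=np.radians(25)
N=-EX*np.sin(S25)+np.array([0,0,np.cos(S25)]);XS=EX*np.cos(S25)+np.array([0,0,np.sin(S25)])
G=np.array([.5403,-.1003,.105]);COR=np.array([-.011,-.0145,-.0185])
def kn(th,push,gap=0,s=-.015):
    a=np.radians(th);w=.0065+gap
    return G+XS*(s*np.cos(a)-w*np.sin(a))+EY*(s*np.sin(a)+w*np.cos(a))-N*(.020+push)
E
python3 - <<'E'
from h import *
p,Rm=st();R2=Rm@R.from_euler('z',-4.,degrees=True).as_matrix()
for pu in(-.05,-.015):
    t=kn(0,pu,.004)-R2@COR;print(pu,t.round(4),'off now-frame',(Rm.T@(t-p)/.1).round(3),'R2-frame',(R2.T@(t-p)/.1).round(3))
print('N in R2',(R2.T@N).round(3))
E
```

```text
30.8 q [-13.4   2.3  21.1 106.9   2.8 -13.8] p [ 0.5007 -0.1041  0.3364] rot [ 177.8    2.5 -179.6] zt [ 0.044  0.039 -0.998] F [ 0.2 -1.2  0.2] op 0.0426 g 0.0
-0.05 [ 0.502  -0.0775  0.1074] off now-frame [0.085 0.176 2.297] R2-frame [0.073 0.182 2.297]
-0.015 [ 0.5168 -0.0764  0.0757] off now-frame [-0.048  0.174  2.62 ] R2-frame [-0.06  0.17  2.62]
N in R2 [ 0.38   0.033 -0.924]
```

>>> {"op": "servo_tool", "data": {"rows": [{"offset":[0.085,0.176,0.3],"yaw":-0.022,"claw":1},{"offset":[0.085,0.176,0.65],"yaw":-0.022,"claw":1},{"offset":[0.085,0.176,1],"yaw":-0.022,"claw":1},{"offset":[0.085,0.176,1],"yaw":-0.022,"claw":1}]}}

```text
time: 31.3
ee_pos: [0.4957, -0.0821, 0.2339]
tcp_rot: [177.9, 2.3, -175.6]
wrist_force: [-0.3, 0.1, 0.7]
opening: -0.0
grasp_force: 0.0
```

>>> {"op": "servo_tool", "data": {"rows": [{"offset":[0,0,0.4],"yaw":0,"claw":1},{"offset":[0,0,0.8],"yaw":0,"claw":1},{"offset":[0,0,1],"yaw":0,"claw":1},{"offset":[0,0,1],"yaw":0,"claw":1},{"offset":[0,0,1],"yaw":0,"claw":1}]}}

```text
time: 31.92
ee_pos: [0.5014, -0.0787, 0.1386]
tcp_rot: [178.0, 2.7, -175.6]
wrist_force: [-0.3, -0.2, 0.1]
opening: -0.0001
grasp_force: 0.0
```

```bash
python3 - <<'E'
from h import *
p,Rm=st()
for pu in(-.03,-.012):
    t=kn(0,pu,.004)-Rm@COR;print(pu,t.round(4),(Rm.T@(t-p)/.1).round(3))
# closed finger extents + knob check from scene
t,d=camera('scene');c=cloud('scene',d).reshape(-1,3);q=(c-p)@Rm
g=q[(abs(q[:,0])<.03)&(abs(q[:,1])<.03)]
for lo in np.arange(-.06,0,.006):
    s=g[(g[:,2]>lo)&(g[:,2]<=lo+.006)]
    if len(s)>3:print(round(lo,3),len(s),'x',s[:,0].min().round(4),s[:,0].max().round(4),'y',s[:,1].min().round(4),s[:,1].max().round(4))
E
```

```text
31.93 q [-10.5  -4.   -7.5  84.4   2.7 -14.9] p [ 0.5014 -0.0787  0.1386] rot [ 178.     2.7 -175.6] zt [ 0.044  0.039 -0.998] F [-0.3 -0.2  0.1] op -0.0001 g 0.0
-0.03 [ 0.5105 -0.0769  0.0893] [-0.069 -0.006  0.498]
-0.012 [ 0.518  -0.0763  0.0729] [-0.137 -0.012  0.664]
-0.06 21 x -0.0148 -0.0065 y -0.0178 0.016
-0.054 23 x -0.0129 -0.0017 y -0.0119 0.0163
-0.048 27 x -0.012 0.0079 y -0.0126 0.0148
-0.042 27 x -0.0128 0.0081 y -0.0132 0.0164
-0.036 27 x -0.0121 0.0056 y -0.0124 0.0154
-0.03 27 x -0.0139 0.003 y -0.0136 0.0159
-0.024 15 x -0.0135 0.0053 y -0.0039 0.0134
-0.018 4 x -0.0065 0.004 y -0.0028 0.0077
```

>>> {"op": "servo_tool", "data": {"rows": [{"offset":[-0.07,-0.006,0.25],"yaw":0,"claw":1},{"offset":[-0.07,-0.006,0.5],"yaw":0,"claw":1},{"offset":[-0.137,-0.012,0.664],"yaw":0,"claw":1},{"offset":[-0.137,-0.012,0.664],"yaw":0,"claw":1}]}}

```text
time: 32.48
ee_pos: [0.5171, -0.076, 0.0706]
tcp_rot: [177.9, 2.5, -175.6]
wrist_force: [0.4, -0.3, 0.7]
opening: 0.0002
grasp_force: 0.0
```

>>> {"op": "servo_tool", "data": {"rows": [{"offset":[-0.019,-0.002,0.046],"yaw":0,"claw":1},{"offset":[-0.038,-0.003,0.092],"yaw":0,"claw":1},{"offset":[-0.038,-0.003,0.092],"yaw":0,"claw":1}]}}

```text
time: 32.85
ee_pos: [0.5212, -0.0757, 0.0621]
tcp_rot: [177.9, 2.6, -175.6]
wrist_force: [-0.5, 0.6, 2.9]
opening: 0.0002
grasp_force: 1.2
```

```bash
python3 - <<'E'
from h import *
p,Rm=st();t=kn(0,0,.004)-Rm@COR;print((Rm.T@(t-p)/.1).round(3),'push',-(p-t)@N)
E
```

```text
32.85 q [ -9.8  -0.5 -12.6  75.9   2.6 -14.1] p [ 0.5212 -0.0757  0.0621] rot [ 177.9    2.6 -175.6] zt [ 0.043  0.04  -0.998] F [-0.5  0.6  2.9] op 0.0002 g 1.2
[-0.018 -0.003  0.001] push -0.0008235602247207908
```

>>> {"op": "servo_tool", "data": {"rows": [{"offset":[-0.008,-0.001,0.018],"yaw":0,"claw":1},{"offset":[-0.015,-0.001,0.037],"yaw":0,"claw":1},{"offset":[-0.023,-0.002,0.055],"yaw":0,"claw":1},{"offset":[-0.025,-0.002,0.06],"yaw":0,"claw":1},{"offset":[-0.025,-0.002,0.06],"yaw":0,"claw":1}]}}

```text
time: 33.48
ee_pos: [0.5239, -0.0755, 0.0565]
tcp_rot: [177.9, 2.6, -175.6]
wrist_force: [-3.8, 0.0, 6.9]
opening: 0.0001
grasp_force: 3.5
```

```bash
python3 - <<'E'
from h import *
p,Rm=st();t=kn(0,0,.004)-Rm@COR;print((Rm.T@(t-p)/.1).round(3),'push',-(p-t)@N)
b=kn(0,.0055,.004)
for th in(0,10,20,30,40,50,60,70,80,88):
    print(th,(Rm.T@(kn(th,.0055,0)-b)/.1).round(3))
E
```

```text
33.48 q [ -9.7  -0.1 -12.8  75.2   2.6 -14.1] p [ 0.5239 -0.0755  0.0565] rot [ 177.9    2.6 -175.6] zt [ 0.043  0.039 -0.998] F [-3.8  0.   6.9] op 0.0001 g 3.5
[ 0.006 -0.001 -0.056] push 0.005406348698526237
0 [-0.    -0.04  -0.001]
10 [ 0.008 -0.067  0.001]
20 [ 0.012 -0.095  0.002]
30 [ 0.011 -0.124  0.   ]
40 [ 0.006 -0.152 -0.003]
50 [-0.004 -0.178 -0.008]
60 [-0.017 -0.202 -0.014]
70 [-0.035 -0.223 -0.022]
80 [-0.056 -0.24  -0.031]
88 [-0.074 -0.251 -0.039]
```

>>> {"op": "servo_tool", "data": {"rows": [{"offset":[-0.003,0,0.008],"yaw":0,"claw":1},{"offset":[-0.003,-0.04,0.008],"yaw":0,"claw":1},{"offset":[0.005,-0.067,0.009],"yaw":0,"claw":1},{"offset":[0.009,-0.095,0.01],"yaw":0,"claw":1},{"offset":[0.008,-0.124,0.008],"yaw":0,"claw":1},{"offset":[0.003,-0.152,0.005],"yaw":0,"claw":1},{"offset":[0.003,-0.152,0.005],"yaw":0,"claw":1}]}}

```text
time: 34.35
ee_pos: [0.5208, -0.0897, 0.0551]
tcp_rot: [177.8, 2.2, -175.6]
wrist_force: [-25.7, 5.1, 19.9]
opening: 0.0002
grasp_force: 26.2
```

```bash
cat >> h.py <<'E'
def bar():
    t,d=camera('scene');c=cloud('scene',d).reshape(-1,3);W=c-G;h=W@N;u=W@XS;v=W@EY
    m=(h>-.013)&(h<.012)&(np.hypot(u,v)<.027);P=np.c_[u[m],v[m]]
    if len(P)>10:
        x=P-P.mean(0);_,_,V=np.linalg.svd(x,full_matrices=False);print('bar',len(P),P.mean(0).round(4),'angle',np.degrees(np.arctan2(V[0,1],V[0,0]))%180,'hmax',np.percentile(h[m],97).round(4))
E
python3 - <<'E'
from h import *
p,Rm=st();print('F.N',get_obs()['wrist_force']@N);bar()
E
```

```text
34.35 q [-11.3   0.4 -12.5  75.6   2.7 -15.7] p [ 0.5208 -0.0897  0.0551] rot [ 177.8    2.2 -175.6] zt [ 0.035  0.041 -0.999] F [-25.7   5.1  19.9] op 0.0002 g 26.2
F.N 28.682234460971223
bar 126 [-0.0022  0.0095] angle 1.434699810235309 hmax 0.0109
```

```bash
cat >> h.py <<'E'
def bar():
    p,Rm=st();t,d=camera('scene');c=cloud('scene',d).reshape(-1,3);q=(c-p)@Rm
    c=c[~((q[:,0]>-.015)&(q[:,0]<.016)&(q[:,1]>-.017)&(q[:,1]<.019))];W=c-G;h=W@N;u=W@XS;v=W@EY
    m=(h>-.0195)&(h<.010)&(np.hypot(u,v)<.026);P=np.c_[u[m],v[m]]
    for lo in np.arange(-.024,.012,.004):
        k=(h>lo)&(h<=lo+.004)&(np.hypot(u,v)<.03)
        if k.sum():print(round(lo,3),k.sum(),' '.join('(%d,%d)'%tuple(x) for x in (np.c_[u,v][k]*1000)[::max(1,k.sum()//9)]))
E
python3 -c "
from h import *
bar()"
```

```text
34.4 q [-11.3   0.4 -12.5  75.6   2.7 -15.7] p [ 0.5207 -0.0897  0.0551] rot [ 177.8    2.2 -175.6] zt [ 0.035  0.041 -0.999] F [-26.1   5.   20.1] op -0.0 g 26.2
-0.024 15 (0,-17) (13,-8) (17,3) (19,5) (18,7) (23,6) (22,8) (21,10) (17,10) (16,12) (14,14) (11,14) (-5,14) (16,16) (-5,18)
-0.02 9 (-5,4) (19,7) (15,7) (15,10) (3,10) (17,10) (17,12) (16,15) (14,16)
-0.016 10 (16,2) (20,6) (14,8) (20,7) (17,8) (17,10) (16,12) (8,12) (16,13) (14,15)
-0.012 10 (19,6) (20,8) (18,10) (15,10) (1,9) (22,10) (17,12) (14,13) (12,15) (18,17)
-0.008 11 (-3,5) (20,7) (17,7) (10,11) (19,9) (16,10) (15,12) (15,15) (8,13) (18,15) (15,16)
-0.004 11 (-3,-8) (18,6) (3,9) (18,4) (16,6) (18,10) (14,10) (11,14) (17,10) (14,11) (11,14)
0.0 22 (-15,-13) (-11,-9) (-16,-7) (-3,-2) (4,0) (-2,1) (13,4) (9,7) (0,6) (15,10) (9,11)
```

>>> {"op": "servo_tool", "data": {"rows": [{"offset":[0.015,0,-0.018],"yaw":0,"claw":1},{"offset":[0.01,-0.026,-0.022],"yaw":0,"claw":1},{"offset":[0.003,-0.04,-0.025],"yaw":0,"claw":1},{"offset":[-0.003,-0.05,-0.028],"yaw":0,"claw":1},{"offset":[-0.003,-0.05,-0.028],"yaw":0,"claw":1}]}}

```text
time: 35.08
ee_pos: [0.5217, -0.0948, 0.0565]
tcp_rot: [177.8, 2.2, -175.6]
wrist_force: [-18.1, 4.3, 8.4]
opening: -0.0005
grasp_force: 12.9
```

```bash
python3 -c "
from h import *
bar();F=get_obs()['wrist_force'];print('N,u,v',F@N,F@XS,F@EY)"
```

```text
35.08 q [-11.8   0.6 -12.1  75.8   2.7 -16.2] p [ 0.5217 -0.0948  0.0565] rot [ 177.8    2.2 -175.6] zt [ 0.035  0.041 -0.999] F [-18.1   4.3   8.4] op -0.0005 g 12.9
-0.024 25 (-5,-22) (-3,-17) (-2,-11) (4,-4) (10,4) (13,3) (23,6) (18,14) (11,14) (13,14) (9,17) (-5,18) (0,23)
-0.02 15 (-4,-13) (0,-10) (4,-2) (7,0) (15,10) (15,13) (7,13) (17,12) (15,14) (13,15) (12,17) (9,18) (6,19) (11,18) (10,19)
-0.016 14 (-8,-18) (-5,-15) (3,-5) (5,-3) (5,-2) (11,4) (11,6) (17,11) (16,13) (15,15) (8,16) (16,16) (12,19) (10,20)
-0.012 13 (-6,-15) (-1,-10) (1,-7) (6,0) (7,1) (19,14) (13,12) (12,15) (10,16) (7,17) (3,17) (13,17) (10,20)
-0.008 16 (-8,-18) (-9,-17) (0,-6) (5,-1) (7,2) (13,7) (14,9) (18,14) (16,16) (11,15) (19,13) (18,15) (14,15) (11,16) (9,18) (8,19)
-0.004 16 (-10,-18) (-6,-14) (0,-9) (0,-7) (3,-4) (8,1) (9,2) (18,13) (5,15) (17,13) (14,14) (13,16) (8,15) (9,19) (11,18) (8,19)
0.0 21 (-8,-14) (-4,-10) (-4,-6) (2,0) (-5,0) (9,7) (3,9) (13,11) (7,12) (19,17) (9,15)
N,u,v 14.833674448259558 -12.081709390595107 5.696938510034243
```

>>> {"op": "servo_tool", "data": {"rows": [{"offset":[-0.01,-0.011,-0.004],"yaw":0,"claw":1},{"offset":[-0.018,-0.021,-0.008],"yaw":0,"claw":1},{"offset":[-0.028,-0.03,-0.012],"yaw":0,"claw":1},{"offset":[-0.039,-0.038,-0.017],"yaw":0,"claw":1},{"offset":[-0.057,-0.049,-0.023],"yaw":0,"claw":1},{"offset":[-0.07,-0.05,-0.028],"yaw":0,"claw":1},{"offset":[-0.07,-0.05,-0.028],"yaw":0,"claw":1}]}}

```text
time: 36.0
ee_pos: [0.5239, -0.0985, 0.0576]
tcp_rot: [177.6, 1.6, -175.6]
wrist_force: [-40.5, 8.8, 11.6]
opening: -0.0003
grasp_force: 26.6
```

```bash
python3 -c "
from h import *
bar();F=get_obs()['wrist_force'];print('N,u,v',F@N,F@XS,F@EY)"
```

```text
36.0 q [-12.2   1.7 -10.9  76.6   2.7 -16.5] p [ 0.5239 -0.0985  0.0576] rot [ 177.6    1.6 -175.6] zt [ 0.024  0.043 -0.999] F [-40.5   8.8  11.6] op -0.0003 g 26.6
-0.024 27 (-3,-18) (0,-12) (10,-8) (20,-2) (8,5) (8,9) (10,14) (11,18) (5,22)
-0.02 18 (-5,-21) (-1,-14) (1,-7) (6,0) (9,8) (12,14) (6,19) (11,18) (8,21)
-0.016 20 (-2,-19) (0,-14) (0,-13) (1,-5) (7,5) (9,7) (12,13) (10,15) (8,19) (0,19)
-0.012 23 (-3,-20) (-2,-15) (0,-9) (3,-3) (6,0) (6,3) (10,13) (12,18) (6,19) (14,17) (11,20) (5,22)
-0.008 20 (-3,-20) (-1,-12) (2,-6) (4,0) (7,5) (8,6) (9,11) (8,16) (10,18) (5,20)
-0.004 20 (-4,-20) (-1,-16) (1,-8) (4,-1) (7,4) (11,11) (14,16) (6,16) (1,19) (6,20)
0.0 22 (-5,-17) (-10,-15) (1,-9) (0,-4) (2,0) (8,7) (3,9) (5,11) (0,13) (10,15) (5,17)
N,u,v 27.857137919988514 -31.471802565741033 11.286926848145592
```

>>> {"op": "servo_tool", "data": {"rows": [{"offset":[0.03,0,-0.012],"yaw":0,"claw":1},{"offset":[0.04,-0.03,-0.014],"yaw":0,"claw":1},{"offset":[0.05,-0.06,-0.012],"yaw":0,"claw":1},{"offset":[0.03,-0.06,-0.016],"yaw":0,"claw":1},{"offset":[0.015,-0.06,-0.022],"yaw":0,"claw":1},{"offset":[0.0,-0.06,-0.028],"yaw":0,"claw":1},{"offset":[0.0,-0.06,-0.028],"yaw":0,"claw":1}]}}

```text
time: 36.92
ee_pos: [0.5251, -0.1048, 0.0589]
tcp_rot: [177.7, 1.6, -175.6]
wrist_force: [-30.4, 6.0, -0.5]
opening: -0.0
grasp_force: 15.9
```

```bash
python3 -c "
from h import *
bar();F=get_obs()['wrist_force'];print('N,u,v',F@N,F@XS,F@EY)"
```

```text
36.92 q [-12.8   1.9 -10.5  76.7   2.7 -17.2] p [ 0.5251 -0.1048  0.0589] rot [ 177.7    1.6 -175.6] zt [ 0.025  0.043 -0.999] F [-30.4   6.   -0.5] op -0.0 g 15.9
-0.024 36 (1,-20) (3,-12) (8,-6) (12,-3) (18,1) (3,8) (4,10) (-2,19) (-3,19)
-0.02 22 (3,-19) (3,-14) (4,-9) (3,-6) (0,-2) (3,3) (3,7) (3,13) (6,16) (4,20) (5,19)
-0.016 30 (6,-19) (5,-16) (1,-9) (0,-6) (4,2) (6,7) (1,13) (5,17) (6,18) (-4,18)
-0.012 22 (5,-18) (2,-16) (4,-9) (2,-9) (4,1) (6,3) (3,7) (4,8) (4,17) (-1,19) (6,20)
-0.008 30 (3,-21) (4,-17) (8,-7) (5,-5) (1,0) (4,0) (6,5) (0,12) (6,15) (4,22)
-0.004 22 (5,-17) (5,-14) (1,-10) (4,-8) (5,0) (4,4) (7,8) (6,14) (0,20) (4,19) (-1,20)
0.0 25 (5,-18) (0,-17) (1,-11) (3,-3) (2,0) (0,2) (4,7) (0,10) (4,13) (-1,15) (5,18) (-1,18) (5,22)
N,u,v 12.026522710693225 -27.9157144085082 7.845218689540444
```

>>> {"op": "servo_tool", "data": {"rows": [{"offset":[0.015,0,0.015],"yaw":0,"claw":1},{"offset":[0.02,0,0.015],"yaw":0,"claw":1},{"offset":[0.02,0,0.015],"yaw":0,"claw":1}]}}

```text
time: 37.35
ee_pos: [0.525, -0.1049, 0.0586]
tcp_rot: [177.7, 1.9, -175.6]
wrist_force: [-25.7, 6.2, 1.2]
opening: -0.0001
grasp_force: 14.4
```

```bash
python3 -c "
from h import *
bar();F=get_obs()['wrist_force'];print('N,u,v',F@N,F@XS,F@EY)"
```

```text
37.35 q [-12.8   1.7 -10.8  76.4   2.8 -17.2] p [ 0.525  -0.1049  0.0586] rot [ 177.7    1.9 -175.6] zt [ 0.029  0.043 -0.999] F [-25.7   6.2   1.2] op -0.0001 g 14.4
-0.024 33 (5,-17) (2,-13) (2,-6) (4,-1) (4,5) (2,7) (23,6) (4,10) (2,17) (4,16) (0,22)
-0.02 20 (2,-20) (3,-13) (5,-7) (2,-3) (6,3) (3,7) (5,12) (3,17) (-3,20) (1,22)
-0.016 30 (5,-19) (6,-12) (4,-13) (6,-5) (1,0) (5,6) (6,10) (8,15) (5,17) (0,22)
-0.012 25 (6,-17) (5,-17) (4,-12) (4,-5) (4,-4) (0,3) (4,7) (4,11) (2,15) (6,19) (-3,21) (3,21) (-2,22)
-0.008 26 (2,-21) (3,-20) (1,-16) (6,-8) (5,-5) (3,-1) (1,1) (7,3) (4,9) (5,14) (-6,19) (3,22) (-4,22)
-0.004 29 (1,-21) (4,-14) (4,-10) (3,-2) (2,0) (5,8) (4,11) (4,15) (-1,19) (2,20)
0.0 20 (4,-16) (4,-12) (-1,-11) (0,-6) (5,1) (5,4) (1,8) (0,11) (5,18) (-3,17)
N,u,v 12.689914184482907 -21.254564065944535 7.896836561683429
```

>>> {"op": "servo_tool", "data": {"rows": [{"offset":[0.03,0,0],"yaw":0,"claw":1},{"offset":[0.025,0,0.02],"yaw":0,"claw":1},{"offset":[0.025,0,0.03],"yaw":0,"claw":1},{"offset":[0.025,0,0.03],"yaw":0,"claw":1}]}}

```text
time: 37.9
ee_pos: [0.5246, -0.105, 0.0578]
tcp_rot: [177.7, 2.2, -175.6]
wrist_force: [-23.5, 7.4, 13.3]
opening: 0.0
grasp_force: 13.6
```

```bash
cat >> h.py <<'E'
def top():
    p,Rm=st();F=get_obs()['wrist_force'];print('N,u,v',F@N,F@XS,F@EY)
    t,d=camera('scene');c=cloud('scene',d).reshape(-1,3);W=c-G;h=W@N;u=W@XS;v=W@EY
    m=(abs(u-.001)<.006)&(v>.003)&(v<.02)&(h>-.01)&(h<.03);print('bar top h',m.sum(),np.sort(h[m])[-10:].round(4))
E
python3 -c "
from h import *
top()"
```

```text
37.9 q [-12.9   1.3 -11.2  76.1   2.8 -17.3] p [ 0.5246 -0.105   0.0578] rot [ 177.7    2.2 -175.6] zt [ 0.034  0.042 -0.999] F [-23.5   7.4  13.3] op 0.0 g 13.6
N,u,v 21.703181879936608 -15.077472784667973 9.130509109518023
bar top h 55 [0.0242 0.0248 0.0249 0.0249 0.0258 0.0268 0.027  0.0279 0.0285 0.0286]
```

>>> {"op": "servo_tool", "data": {"rows": [{"offset":[0.05,0,0],"yaw":0,"claw":1},{"offset":[0.09,0,-0.05],"yaw":0,"claw":1},{"offset":[0.15,0,-0.15],"yaw":0,"claw":1},{"offset":[0.35,0,-0.6],"yaw":0,"claw":1},{"offset":[0.7,0,-1],"yaw":0,"claw":1},{"offset":[1,0,-1],"yaw":0,"claw":1},{"offset":[1,0,-1],"yaw":0,"claw":1}]}}

```text
time: 38.83
ee_pos: [0.4238, -0.1184, 0.1547]
tcp_rot: [178.0, 2.7, -175.7]
wrist_force: [-0.6, 0.8, 0.3]
opening: -0.0002
grasp_force: 0.0
```

```bash
python3 - <<'E'
from h import *
bar()
t,d=armpts();c=cloud('scene',d).reshape(-1,3)
W=c-G;h=W@N;u=W@XS;v=W@EY
for lo in (.002,.004,.006,.008,.010):
    k=(h>lo)&(h<=lo+.002)&(np.hypot(u,v)<.026);print('h',lo,k.sum())
q=c-M;a=q@-B
m=(np.linalg.norm(q-(-B*.028),axis=1)<.027)&(a>.009);s=c[m];print('dial',len(s),s.min(0),s.max(0))
lat=q-np.outer(a,-B);k=(a<-.03)&(a>-.1)&(np.linalg.norm(lat,axis=1)<.008);print('stem below',k.sum(),a[k].min() if k.sum() else 0)
E
```

```text
38.83 q [-17.6 -12.8 -13.5  87.5   2.9 -21.9] p [ 0.4238 -0.1184  0.1547] rot [ 178.     2.7 -175.7] zt [ 0.044  0.039 -0.998] F [-0.6  0.8  0.3] op -0.0002 g 0.0
-0.024 30 (22,-2) (24,0) (22,7) (23,12) (-16,21) (18,18) (10,23) (-5,26) (9,24) (0,25)
-0.02 64 (2,-21) (5,-9) (22,-3) (23,1) (5,7) (6,9) (18,15) (-8,19) (9,21) (4,27)
-0.016 25 (4,-20) (7,-12) (6,-6) (6,-2) (6,-1) (4,3) (7,8) (4,12) (8,16) (0,19) (8,22) (-3,19) (0,23)
-0.012 26 (9,-15) (2,-14) (4,-15) (7,-8) (4,-5) (4,0) (5,2) (6,8) (5,9) (2,15) (5,19) (-3,20) (-1,20)
-0.008 23 (1,-19) (6,-15) (0,-13) (5,-8) (3,-4) (4,0) (4,6) (4,9) (5,14) (6,21) (0,22) (7,23)
-0.004 28 (0,-21) (3,-15) (4,-10) (6,-2) (3,3) (7,7) (4,14) (4,18) (4,18) (-4,21)
0.0 29 (4,-20) (4,-19) (3,-13) (3,-7) (5,-1) (3,5) (3,12) (3,13) (3,19) (-2,23)
0.004 39 (3,-18) (-6,-14) (-5,-10) (2,-3) (1,-3) (4,2) (-5,10) (1,15) (1,19) (5,23)
0.008 2 (0,4) (0,11)
eye 173 [ 0.6204 -0.0899  0.2429] ang -1.4286812709693537
h 0.002 15
h 0.004 14
h 0.006 23
h 0.008 6
h 0.01 0
dial 255 [ 0.57670661 -0.10639134  0.24808934] [ 0.6203175  -0.08408459  0.29041606]
stem below 75 -0.08940933844178577
```

```bash
python3 -c "
from workcell import *
print(job_done())"
```

```text
the job is handed in; nothing more can be done
None
```

I handed the job in at 38.9 s; the hand-in returned no verdict. My last depth readings show the probe arm at its stop, the thermometer's collar on the eyelet with its stem through, and the knob turned about 90° and sprung out, with the robot clear; I didn't re-measure the bystanders.

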